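# Un-nest the steel rinse pots and set each on its own mat

## Robot

A 6-joint arm with a two-finger parallel gripper is mounted at the origin on the work surface. World frame = base frame: x ahead of the robot, y to its left, z up, the work surface at z = 0. Lengths are in m, angles in rad, forces in N, time in s.
With the tool pointing down it reaches from about 0.375 to 0.9 m from the base axis. Payload 3.1 kg.
Tool frame: the origin (TCP) lies between the finger pads; the fingertips stand 11 mm ahead of it and the grasp point (between the pads) lies 8 mm behind it; z points along the fingers, y is the direction in which the jaws open and shut (so a half turn about z gives the same grasp; the last joint's range is limited). The gripper opens to 85 mm and grips with 20 to 120 N. Pads are 22 mm wide; open, the fingers measure 114 mm over their backs; the gripper's body (76 mm by 85 mm) begins 54 mm behind the grasp point. The pads swing forward as they close: fully open they stand 13 mm farther back than shut.
Start: joints at [-1.373, 0.527, 1.433, -0, 1.181, -0.178], TCP at [0.229, -0.581, 0.214] pointing down, gripper open.
Joint ranges: [-3.08, 3.08], [-0.75, 2.2], [0.22, 2.44], [-1.43, 4.57], [0, 2.65], [-2.85, 2.85]. Speed limits (rad/s): [2.79, 2.79, 3.14, 3.14, 3.14, 3.14].

## Interface

Orientations are given as a unit quaternion [x, y, z, w].
In Python, from station import manip gives the robot as it stands.
- The arm moves only by the tool move_arm, never from a script. Its argument "deltas" is a list of rows, each a list of 5 numbers: the shift along the tool's x, y, z in units of 40 cm (1.0 is 40 cm), then the turn about the tool's z in units of 0.5 rad (1.0 is 0.5 rad), then the opening in per cent of the stroke, from 0 (shut) to 100 (fully open). In form: [[x, y, z, twist, grip], ...]. A call has exactly 8 rows; each row is the pose to reach, as a shift and turn from the pose commanded when the call began, along the tool's axes at that moment; what a row does not reach only later rows make up. A row lasts 1/12 s, in which the tool goes at most 41.7 mm and 7.16 degrees, less where a joint would pass 70% of its speed; a pose out of reach is approached as far as the arm can. A call with a number of a shift or a turn outside -1 to 1 is refused whole. A call with a gripper value outside its range is refused whole. The fingers move at their own pace and stop on an object; "force" is the grip in N (left out, the last holds). Time passes only in rows, so rows that repeat a pose let the fingers close, or fill a call up. It gives the time, the measured TCP pose, the force and the opening at its end, in the units of the state.
- manip.sense(): the state, without advancing time (a new reading comes with each control period).
- manip.snapshot(name): name is "side" or "top"; returns (picture, depth): 480x640x3 uint8, red, green, blue; 480x640 float32, m along the optical axis (not along the pixel's ray), 0 where there is no reading.
- manip.get_calibration(name): a dict with "vfov" (degrees; the focal length in pixels is half the picture's height over the tangent of half this angle, whatever the lens; pixels are square), "cx", "cy" (the principal point, pixels), "pose" (4x4, takes a point from camera to world coordinates). Camera axes: x right, y down, z forward; pixel columns grow to the right and rows downward; lengths in m; the calibration is good to about 2 mm. A picture is of the moment at which its call begins. get_calibration takes no time and is no camera call.
- manip.sign_off(): hands the job in, once; it reports no verdict.
The state is a dict: "t": time; "q": joint angles; "qd": joint speeds; "tau": joint torques, N m; "tcp_pos": TCP position; "tool_rot": TCP orientation; "force": force on the tool from outside, world axes, zero at the start; "ft_torque": the same for the moment, N m; "finger_gap": opening from 0.0 (shut) to 1.0 (fully open).
Only numpy, scipy, OpenCV 4.12 (cv2) and the standard library are available. Lean on these libraries where they do the work, as an engineer would, in place of code of your own. Each camera call takes 0.05 s, during which the arm holds its last target.

## Task

Set out the four steel pots for the printing table, upright and each standing wholly on the round rubber mat of its own size: narrowest pot on the smallest mat, next on the next, and so on up to the widest pot on the largest mat. First pull the two tall thin pots out of the two wide low pots they are standing in and set them on their mats; only when both are in place move the two wide pots. Leave the capped green bottle and the white-capped jar standing where they are, and let go of everything at the end.

Things in the scene. Friction and masses are not known exactly. Their poses are not given: they have to be found in the camera images.
- pot_narrow: Narrowest pot: an open, straight-sided round steel pot, outer diameter 30 mm, height 92 mm, wall 3 mm, floor 5 mm thick, about 70 g. At the start it stands inside the 55 mm pot, on that pot's floor, loose, its rim 37 mm above the outer rim. Origin at the centre of its underside, z up along the pot's axis; its yaw is random and means nothing.
- pot_slim: Second narrowest pot: an open, straight-sided round steel pot, outer diameter 42 mm, height 90 mm, wall 3 mm, floor 5 mm thick, about 90 g. At the start it stands inside the 68 mm pot, on that pot's floor, loose, its rim 45 mm above the outer rim. Origin at the centre of its underside, z up along the pot's axis; its yaw is random and means nothing.
- pot_mid: Second widest pot: an open, straight-sided round steel pot, outer diameter 55 mm, height 60 mm, wall 3 mm, floor 5 mm thick, about 120 g. At the start it stands on the table with the 30 mm pot inside it. Origin at the centre of its underside, z up along the pot's axis; its yaw is random and means nothing.
- pot_wide: Widest pot: an open, straight-sided round steel pot, outer diameter 68 mm, height 50 mm, wall 3 mm, floor 5 mm thick, about 140 g. At the start it stands on the table with the 42 mm pot inside it. Origin at the centre of its underside, z up along the pot's axis; its yaw is random and means nothing.
- mat_52: Smallest mat, for the 30 mm pot: a flat round rubber mat with a grey top and a 5 mm black edge, diameter 52 mm, 4 mm thick, fixed to the table. Origin at the centre of its underside on the table, z up; set a pot on its top face, 4 mm above the origin.
- mat_66: Second smallest mat, for the 42 mm pot: a flat round rubber mat with a grey top and a 5 mm black edge, diameter 66 mm, 4 mm thick, fixed to the table. Origin at the centre of its underside on the table, z up; set a pot on its top face, 4 mm above the origin.
- mat_82: Second largest mat, for the 55 mm pot: a flat round rubber mat with a grey top and a 5 mm black edge, diameter 82 mm, 4 mm thick, fixed to the table. Origin at the centre of its underside on the table, z up; set a pot on its top face, 4 mm above the origin.
- mat_98: Largest mat, for the 68 mm pot: a flat round rubber mat with a grey top and a 5 mm black edge, diameter 98 mm, 4 mm thick, fixed to the table. Origin at the centre of its underside on the table, z up; set a pot on its top face, 4 mm above the origin.
- ink_bottle: Bystander: capped green glass bottle, 48 mm across, 115 mm tall, loose, standing upright among the pots and mats; not to be disturbed. Origin at the centre of its underside, z up. The eight standing places (two outer pots, four mats, bottle, jar) are shuffled over two rows and are at least 125 mm apart, centre to centre.
- paint_jar: Bystander: clear jar with a paper band and white cap, 58 mm across, 70 mm tall, loose, standing upright among the pots and mats; not to be disturbed. Origin at the centre of its underside, z up.
Mind the look-alikes: they are no part of the job. Leave any blue or brown look-alike of the mat_98 alone.

How it is judged:
By the outcome, as a careful person would: the job done as asked, in the order asked, and still so for the second after the job is handed in, with the robot touching nothing.
It also fails if it takes over 120 s, if anything falls off the work surface, if the arm or the gripper's body presses on something with over 40 N, if the wrist force passes 120 N, or if a joint passes its speed limit or range.

## Working session

There is one attempt and no reset: what is moved stays moved. The work goes in short steps, Python scripts to look and compute and a tool call to move; the robot and the scene stay as the last step left them, time stands still between calls to the robot, and variables do not carry over. Pictures are saved under pics/ and viewed, and the job is handed in when it is done.

Besides the shell and the picture viewer there is one more tool, called after "Emit:" as a command line: name --pt "numbers of a row" for each row, then --argument value for the rest. move_arm: Moves the arm, as the interface text tells. Its arguments: {"type":"object","properties":{"deltas":{"type":"array","items":{"type":"array","items":{"type":"number"}}},"force":{"type":"number"}},"required":["deltas"]}

```bash
ls; mkdir -p pics
python3 - <<'E'
from station import manip
import cv2,numpy as np
print(manip.sense())
for n in("top","side"):
    p,d=manip.snapshot(n); c=manip.get_calibration(n); print(n,c)
    cv2.imwrite(f"pics/{n}0.png",p[:,:,::-1]); np.save(f"{n}0.npy",d); print((d==0).mean(),d.min(),d.max())
E
```

```text
pics
{'t': 0.0, 'q': array([-1.37348525e+00,  5.28507465e-01,  1.43391016e+00,  4.58695763e-05,
        1.18140478e+00, -1.78484557e-01]), 'qd': array([-1.81666366e-03,  1.16267967e-04, -3.48089191e-04,  7.97334289e-05,
        1.39801230e-04, -3.60976240e-04]), 'tau': array([-1.20465643e-04, -4.42345154e+01, -1.78026974e+01, -1.03964023e-04,
        8.41352827e-03, -5.37600002e-06]), 'tcp_pos': array([ 0.2292808 , -0.58060955,  0.2132058 ]), 'tool_rot': array([ 9.82400101e-01,  1.86785435e-01,  1.07127784e-05, -1.11502552e-03]), 'force': array([-0.43788705,  0.62625894, -0.0708144 ]), 'ft_torque': array([ 0.02458249, -0.06400453,  0.02877087]), 'finger_gap': 0.9979922191509969}
top {'vfov': 52.13030133870669, 'cx': 310.8694493209762, 'cy': 238.13987975611334, 'pose': array([[ 0.02343476, -0.9979304 ,  0.05988098,  0.36790635],
       [-0.99958191, -0.02237463,  0.01831356,  0.04817815],
       [-0.01693585, -0.06028512, -0.99803752,  0.9574374 ],
       [ 0.        ,  0.        ,  0.        ,  1.        ]])}
0.004091796875 0.0 1.0038062
side {'vfov': 47.551769555729514, 'cx': 317.5445554918022, 'cy': 236.76115890841785, 'pose': array([[ 0.76604366, -0.32537527,  0.55435372, -0.17438758],
       [-0.64277909, -0.39243995,  0.65789508, -0.66756561],
       [ 0.00348775, -0.86030333, -0.50977055,  0.61034264],
       [ 0.        ,  0.        ,  0.        ,  1.        ]])}
0.003990885416666667 0.0 3.59196
```

View pics/top0.png

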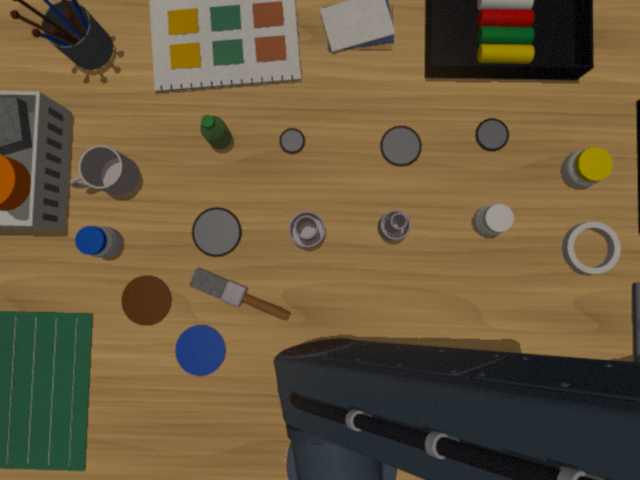

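View pics/side0.png

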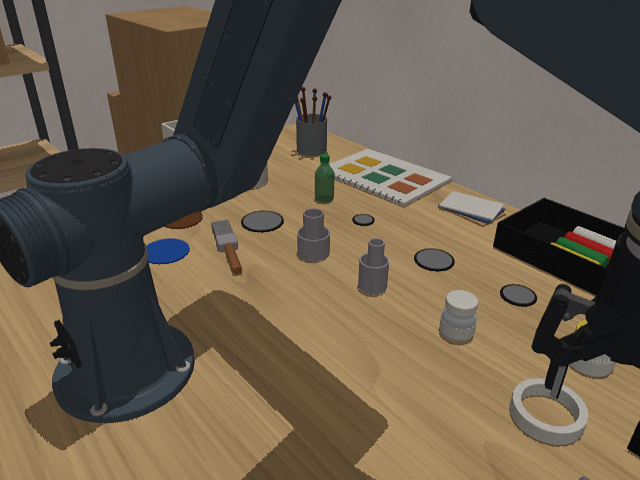

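The top view shows the mats at (292,141)=52, (492,134)=66, (401,146)=82 and (217,232)=98. The 68+42 pots are at (307,230), the 55+30 pots at (395,225), the bottle at (214,130) and the jar at (495,220). The blue and brown discs are decoys.

```bash
cat > h.py <<'E'
import cv2,numpy as np
from station import manip
def K(c): return 240/np.tan(np.radians(c['vfov']/2))
def cloud(n,d):
    c=manip.get_calibration(n);f=K(c);v,u=np.mgrid[:480,:640]
    P=np.stack([(u-c['cx'])/f*d,(v-c['cy'])/f*d,d],-1)
    W=P@c['pose'][:3,:3].T+c['pose'][:3,3]; W[d==0]=np.nan; return W
def ray(n,uv,z):
    c=manip.get_calibration(n);f=K(c)
    r=c['pose'][:3,:3]@np.array([(uv[0]-c['cx'])/f,(uv[1]-c['cy'])/f,1]);o=c['pose'][:3,3]
    return (o+r*(z-o[2])/r[2])[:2]
def proj(n,p):
    c=manip.get_calibration(n);f=K(c);q=c['pose'][:3,:3].T@(np.array(p)-c['pose'][:3,3])
    return q[0]/q[2]*f+c['cx'],q[1]/q[2]*f+c['cy']
def circ(pts):
    A=np.c_[pts,np.ones(len(pts))];s=np.linalg.lstsq(A,(pts**2).sum(1),rcond=None)[0]
    return s[0]/2,s[1]/2,np.sqrt(s[2]+s[0]**2/4+s[1]**2/4)
def disc(p,seed,n="top",z=.004,R=40,tol=None):
    """mat/pot outline in picture: low-saturation blob containing seed -> circle on plane z"""
    hsv=cv2.cvtColor(p,cv2.COLOR_RGB2HSV)
    m=((hsv[...,1]<70)|(hsv[...,2]<50)).astype(np.uint8)
    nn,l=cv2.connectedComponents(m); b=(l==l[seed[1],seed[0]]).astype(np.uint8)
    cs,_=cv2.findContours(b,cv2.RETR_EXTERNAL,cv2.CHAIN_APPROX_NONE)
    c=max(cs,key=cv2.contourArea)[:,0,:].astype(float)
    return circ(np.array([ray(n,q,z) for q in c])),c
E
python3 - <<'E'
from h import *
for n in("top","side"):
    p=cv2.imread(f"pics/{n}0.png")[:,:,::-1].copy();d=np.load(f"{n}0.npy");W=cloud(n,d)
    S=dict(m52=(292,141),m66=(492,134),m82=(401,146),m98=(217,232)) if n=="top" else dict(m52=(363,220),m66=(518,295),m82=(434,259),m98=(262,221))
    for k,s in S.items():
        (x,y,r),c=disc(p,s,n); print(n,k,np.round([x*1000,y*1000,r*2000],1),np.round(W[s[1],s[0]]*1000,1))
    S=dict(wide=(307,230,.05,.034),slim=(307,230,.095,.021),mid=(395,225,.06,.0275),nar=(395,225,.097,.015),bottle=(214,130,.115,.024),jar=(495,220,.07,.029))
    z=W[...,2]
    if n=="top": C={k:ray("top",s[:2],s[2]) for k,s in S.items()}
    for k,s in S.items():
        c=C[k]; near=np.hypot(W[...,0]-c[0],W[...,1]-c[1])<.05
        m=near&(abs(z-s[2])<.006)
        q=W[m]; print(n,k,m.sum(),np.round(c*1000),"z",np.round(np.nanpercentile(q[:,2],[10,50,90])*1000,1) if len(q) else'', np.round(np.array(circ(q[:,:2]))*1000,1), "bbox ctr",np.round((q[:,:2].min(0)+q[:,:2].max(0))*500,1),np.round(np.ptp(q[:,:2],axis=0)*1000,1))
p=cv2.imread("pics/top0.png")[190:265,260:440]; cv2.imwrite("pics/crop.png",cv2.resize(p,None,fx=4.4,fy=4.4,interpolation=cv2.INTER_CUBIC))
E
```

```text
top m52 [617.2 107.9  43.9] [616.4 107.4   3. ]
top m66 [ 636.7 -283.7   61.1] [ 638.2 -285.3    1.6]
top m82 [ 611.4 -106.2   73.3] [ 610.3 -107.     3.9]
top m98 [433.6 250.9  91.2] [432.9 249.2   5.2]
top wide 210 [437.  72.] z [46.7 49.3 51.5] [438.7  74.2  31.1] bbox ctr [439.3  74.3] [67.4 67. ]
top slim 124 [434.  71.] z [91.9 94.2 96.3] [438.7  74.1  19.3] bbox ctr [438.4  74. ] [40.6 40.7]
top mid 196 [449. -89.] z [56.1 59.4 62.1] [449.7 -88.6  24.2] bbox ctr [450.3 -88.7] [53.8 54.1]
top nar 88 [446. -83.] z [93.4 96.3 98.1] [453.2 -88.4  13.4] bbox ctr [453.2 -88.4] [28.5 28.5]
top bottle 142 [604. 238.] z [112.4 114.5 116.5] [619.7 251.    8.3] bbox ctr [619.9 250.8] [22.2 21.9]
top jar 647 [ 461. -267.] z [67.5 69.7 71.6] [ 465.2 -273.3   18.3] bbox ctr [ 465.5 -273.8] [51.  50.8]
side m52 [615.5 107.5  49.1] [613.6 105.4   4.6]
side m66 [ 635.3 -284.1   63.8] [ 632.6 -285.5    5.7]
side m82 [ 609.6 -105.9   79.3] [ 608.2 -107.5    6.2]
side m98 [432.7 251.1  95.4] [430.7 248.    5.7]
side wide 276 [437.  72.] z [45.5 49.9 52.9] [438.1  73.7  28.2] bbox ctr [438.4  74. ] [68.  67.7]
side slim 162 [434.  71.] z [90.1 94.  97.3] [438.1  73.9  19.5] bbox ctr [438.4  73.8] [43.7 42. ]
side mid 275 [449. -89.] z [55.2 59.5 63. ] [447.8 -89.1  22.2] bbox ctr [449.5 -87.9] [56.4 56.3]
side nar 137 [446. -83.] z [92.1 95.7 98.8] [452.5 -88.7  13.6] bbox ctr [451.9 -88.5] [32.1 30.1]
side bottle 52 [604. 238.] z [111.6 115.6 117.4] [619.2 249.9   9. ] bbox ctr [620.1 250. ] [25.3 20.7]
side jar 576 [ 461. -267.] z [67.2 71.2 72.7] [ 463.  -275.3   19.2] bbox ctr [ 464.5 -274.7] [53.2 49.6]
```

View pics/crop.png

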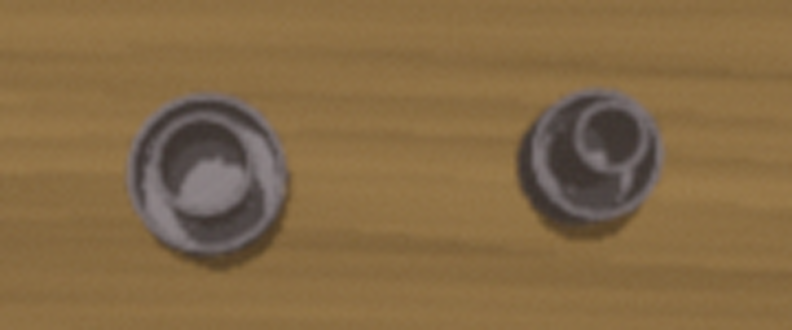

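```bash
cat > go.py <<'E'
import sys
from h import *
from scipy.spatial.transform import Rotation as Ro
s=manip.sense();R=Ro.from_quat(s['tool_rot']).as_matrix()
print('t',round(s['t'],2),'tcp',np.round(s['tcp_pos']*1000,1),'F',np.round(s['force'],1),'gap',round(float(s['finger_gap']),3),'tilt',np.round(R[:2,2],4),'xax',np.round(R[:2,0],3))
t=s['tcp_pos']
for a in sys.argv[1:]:
    g=np.array(eval(a))/1000; print(a,np.round(R.T@(g-t)/.4,4),'mm',np.round((g-t)*1000,1))
E
python3 go.py 450,-250,213 453,-88.5,213
```

```text
t 0.1 tcp [ 229.3 -580.7  213.3] F [ 0.4  0.2 -0.1] gap 1.0 tilt [-0.0004  0.002 ] xax [0.93  0.367]
450,-250,213 [ 0.8167 -0.5664  0.0022] mm [ 2.207e+02  3.307e+02 -3.000e-01]
453,-88.5,213 [ 0.9719 -0.9392  0.003 ] mm [ 2.237e+02  4.922e+02 -3.000e-01]
```

Emit:
move_arm --pt "0.05 -0.035 0 0 100" --pt "0.15 -0.1 0 0 100" --pt "0.24 -0.166 0 0 100" --pt "0.33 -0.23 0 0 100" --pt "0.42 -0.29 0 0 100" --pt "0.51 -0.35 0 0 100" --pt "0.58 -0.4 0 0 100" --pt "0.6 -0.416 0 0 100" --force 40

```text
t: 0.77
tcp_pos: [0.3929, -0.3334, 0.2138]
tool_rot: [0.982, 0.188, 0.0, -0.002]
force: [-0.2, -1.0, -0.9]
finger_gap: 0.998
```

```bash
python3 go.py 453,-88.5,213
```

```text
t 0.77 tcp [ 392.9 -333.4  213.8] F [-0.2 -1.  -0.9] gap 0.998 tilt [-0.0006  0.0037] xax [0.929 0.37 ]
453,-88.5,213 [ 0.3661 -0.5132  0.0041] mm [ 60.1 244.9  -0.8]
```

Emit:
move_arm --pt "0.02 -0.03 0 0 100" --pt "0.08 -0.11 0 0 100" --pt "0.14 -0.19 0 0 100" --pt "0.2 -0.28 0 0 100" --pt "0.26 -0.37 0 0 100" --pt "0.32 -0.45 0 0 100" --pt "0.36 -0.5 0 0 100" --pt "0.366 -0.513 0.004 0 100"

```text
t: 1.43
tcp_pos: [0.4525, -0.0906, 0.2127]
tool_rot: [0.982, 0.189, 0.0, -0.0]
force: [0.7, -0.6, 0.1]
finger_gap: 0.997
```

Emit:
move_arm --pt "0 0 0 0 100" --pt "0 0 0 0 100" --pt "0 0 0 0 100" --pt "0 0 0 0 90" --pt "0 0 0 0 80" --pt "0 0 0 0 75" --pt "0 0 0 0 75" --pt "0 0 0 0 75"

```text
t: 2.1
tcp_pos: [0.4524, -0.0943, 0.2126]
tool_rot: [0.982, 0.186, 0.0, 0.0]
force: [-0.2, 0.2, -0.6]
finger_gap: 0.747
```

```bash
python3 go.py 453,-88.5,79
python3 - <<'E'
from h import *
for n in("top","side"):
    p,d=manip.snapshot(n);cv2.imwrite(f"pics/{n}1.png",p[:,:,::-1])
E
```

```text
t 2.1 tcp [452.4 -94.3 212.6] F [-0.2  0.2 -0.6] gap 0.747 tilt [ 0. -0.] xax [0.93  0.366]
453,-88.5,79 [ 0.0067 -0.0129  0.334 ] mm [   0.6    5.8 -133.6]
```

View pics/side1.png

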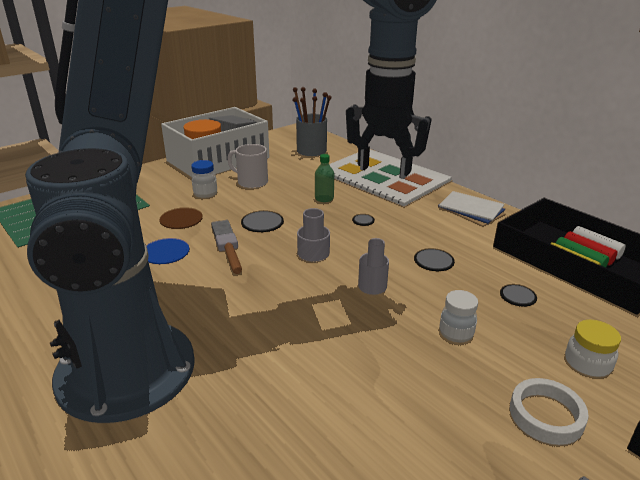

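The gripper is clear above the pot at about (390,150) in the side view, and nothing has been disturbed. I'll correct by the settled error and descend.

Emit:
move_arm --pt "0.007 -0.013 0.01 0 75" --pt "0.007 -0.013 0.04 0 75" --pt "0.007 -0.013 0.08 0 75" --pt "0.007 -0.013 0.12 0 75" --pt "0.007 -0.013 0.16 0 75" --pt "0.007 -0.013 0.19 0 75" --pt "0.007 -0.013 0.2 0 75" --pt "0.007 -0.013 0.2 0 75"

```text
t: 2.87
tcp_pos: [0.4524, -0.0873, 0.1316]
tool_rot: [0.982, 0.187, -0.001, -0.001]
force: [0.2, -0.6, -0.3]
finger_gap: 0.749
```

```bash
python3 go.py 453,-88.5,79
```

```text
t 2.87 tcp [452.4 -87.3 131.6] F [ 0.2 -0.6 -0.3] gap 0.749 tilt [-0.0025  0.0012] xax [0.93  0.367]
453,-88.5,79 [0.0005 0.0036 0.1315] mm [  0.6  -1.2 -52.6]
```

Emit:
move_arm --pt "0 0.003 0.01 0 75" --pt "0 0.003 0.03 0 75" --pt "0 0.003 0.06 0 75" --pt "0 0.003 0.09 0 75" --pt "0 0.003 0.115 0 75" --pt "0 0.003 0.13 0 75" --pt "0 0.003 0.133 0 75" --pt "0 0.003 0.133 0 75"

```text
t: 3.53
tcp_pos: [0.4536, -0.0892, 0.0792]
tool_rot: [0.982, 0.187, -0.0, -0.0]
force: [-0.3, 0.2, 0.4]
finger_gap: 0.745
```

```bash
python3 go.py 453,-88.5,79;python3 - <<'E'
from h import *
for n in("top","side"):
    p,d=manip.snapshot(n);cv2.imwrite(f"pics/{n}2.png",p[:,:,::-1])
cv2.imwrite("pics/side2c.png",cv2.resize(p[180:320,290:460,::-1],None,fx=4,fy=4))
E
```

```text
t 3.53 tcp [453.6 -89.2  79.2] F [-0.3  0.2  0.4] gap 0.745 tilt [-0.0002  0.0001] xax [0.93  0.367]
453,-88.5,79 [-0.0009 -0.0022  0.0006] mm [-0.6  0.7 -0.2]
```

View pics/side2c.png

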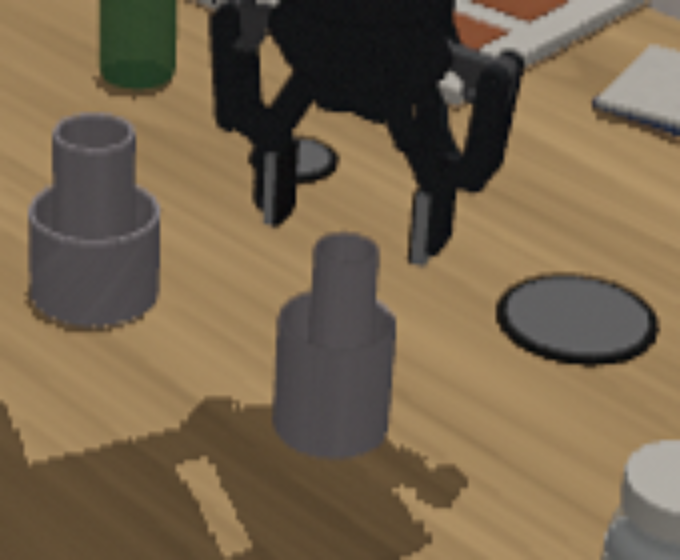

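Run:
```python
from h import *
for z in(.068,.079,.097,.12): print(z,proj("side",(.4536,-.0892,z)),proj("top",(.4536,-.0892,z)))
s=manip.sense();print(s['q'],s['tcp_pos'],s['finger_gap'])
p,d=manip.snapshot("top");W=cloud("top",d)
cv2.imwrite("pics/top2c.png",cv2.resize(p[150:290,290:480,::-1],None,fx=4,fy=4))
p,d=manip.snapshot("side");W=cloud("side",d)
for uv in((359,230),(360,225),(394,240),(396,235),(363,228),(398,238)): print(uv,np.round(W[uv[1],uv[0]]*1000))
```

```text
0.068 (np.float64(375.7633503636341), np.float64(255.8798519363213)) (np.float64(395.9563792898301), np.float64(222.2554550483741))
0.079 (np.float64(376.1108871336688), np.float64(250.82912658095887)) (np.float64(396.91473841135394), np.float64(221.68711529491088))
0.097 (np.float64(376.68807309786615), np.float64(242.44092701335748)) (np.float64(398.5356570240172), np.float64(220.72585509086534))
0.12 (np.float64(377.4413401961031), np.float64(231.4937537630401)) (np.float64(400.70791682362835), np.float64(219.43763069643794))
[-4.36477195e-01  5.48458019e-01  1.95340100e+00 -4.18993186e-06
  6.38728985e-01  7.58485730e-01] [ 0.45399496 -0.08929905  0.07979907] 0.74661322346407
(359, 230) [432. -64. 120.]
(360, 225) [435. -62. 128.]
(394, 240) [ 456. -127.  119.]
(396, 235) [ 458. -129.  129.]
(363, 228) [449. -57. 115.]
(398, 238) [ 465. -129.  120.]
```

View pics/top2c.png

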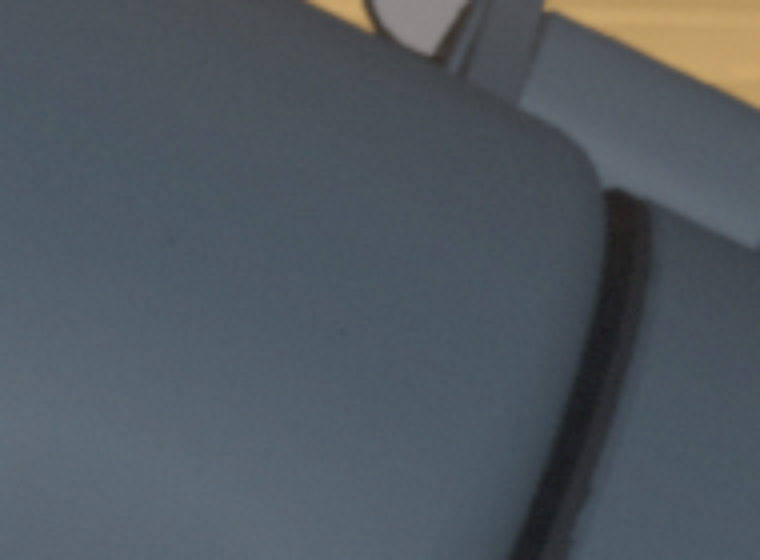

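Run:
```python
from h import *
for z in(.18,.2,.213,.23,.25): print(z,proj("side",(.4524,-.0943,z)))
p=cv2.imread("pics/side1.png");cv2.imwrite("pics/side1c.png",cv2.resize(p[60:220,320:470],None,fx=4,fy=3.7))
p,d=manip.snapshot("side");W=cloud("side",d)
c=W[195:260,340:420]; m=(abs(c[...,0]-.45)<.06)&(abs(c[...,1]+.09)<.07)&(p[195:260,340:420].max(-1)<75)
print(m.sum()); q=c[m]; i=np.argsort(q[:,2]); print(np.round(q[i[:25]]*1000))
print(manip.sense()['tcp_pos'])
```

```text
0.18 (np.float64(381.1192648339869), np.float64(202.89219944107413))
0.2 (np.float64(381.85408756586924), np.float64(192.4843903894723))
0.213 (np.float64(382.3403885265754), np.float64(185.59656925786987))
0.23 (np.float64(382.9869089052799), np.float64(176.43944828491163))
0.25 (np.float64(383.7633157342309), np.float64(165.44265453932087))
1836
[[476. -90.  53.]
 [443. -65.  53.]
 [476. -93.  54.]
 [456. -64.  54.]
 [439. -66.  55.]
 [447. -63.  55.]
 [444. -63.  56.]
 [441. -66.  57.]
 [473. -92.  57.]
 [474. -94.  57.]
 [445. -76.  58.]
 [474. -91.  58.]
 [446. -64.  58.]
 [471. -99.  59.]
 [437. -68.  60.]
 [443. -64.  60.]
 [452. -63.  60.]
 [445. -76.  60.]
 [446. -64.  60.]
 [465. -97.  61.]
 [438. -67.  61.]
 [433. -69.  62.]
 [431. -72.  62.]
 [445. -76.  63.]
 [441. -82.  63.]]
[ 0.45400143 -0.08929052  0.0799581 ]
```

View pics/side1c.png

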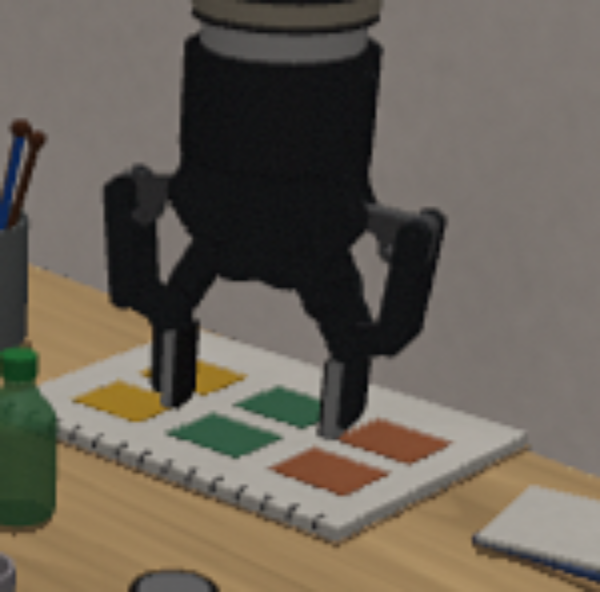

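The side view shows the fingertips at (358,236) and (395,246), about 22 mm above the reported TCP rather than just below it. The 213 mm pose shows the same offset and the xy agrees. I'll trust the cameras for height and step down while looking.

Emit:
move_arm --pt "0 0 0.01 0 75" --pt "0 0 0.02 0 75" --pt "0 0 0.03 0 75" --pt "0 0 0.04 0 75" --pt "0 0 0.05 0 75" --pt "0 0 0.05 0 75" --pt "0 0 0.05 0 75" --pt "0 0 0.05 0 75"

```text
t: 4.45
tcp_pos: [0.4536, -0.0891, 0.0593]
tool_rot: [0.982, 0.187, -0.0, -0.0]
force: [0.2, 0.4, -0.0]
finger_gap: 0.752
```

```bash
cat > look.py <<'E'
import sys
from h import *
n,name,x0,y0,w,h_=sys.argv[1],sys.argv[2],*map(int,sys.argv[3:7])
p,d=manip.snapshot(n);np.save(name+".npy",d);k=min(800/w,600/h_)
cv2.imwrite(f"pics/{name}_full.png",p[:,:,::-1])
cv2.imwrite(f"pics/{name}.png",cv2.resize(p[y0:y0+h_,x0:x0+w,::-1],(int(w*k),int(h_*k)),interpolation=cv2.INTER_CUBIC))
E
python3 go.py; python3 look.py side s3 290 180 160 120
```

```text
t 4.45 tcp [453.6 -89.1  59.3] F [ 0.2  0.4 -0. ] gap 0.752 tilt [-0.0002  0.0001] xax [0.93  0.367]
```

View pics/s3.png

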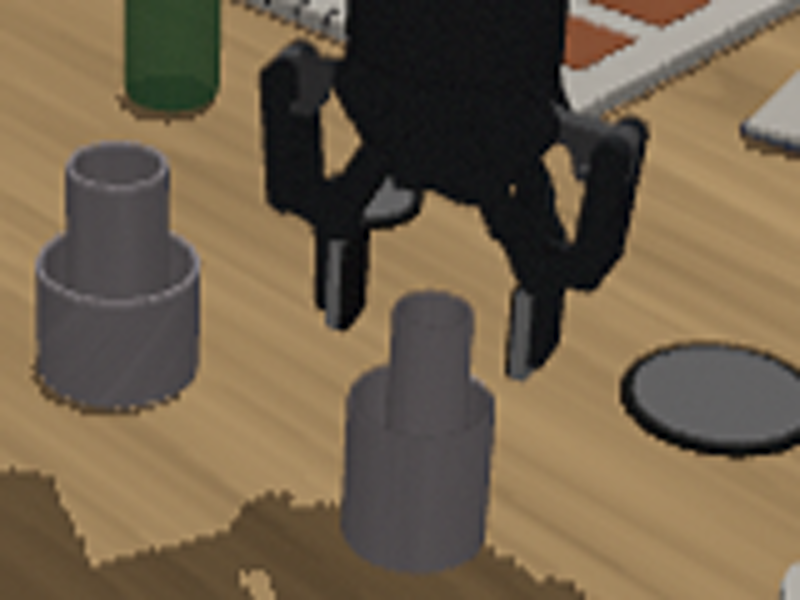

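Emit:
move_arm --pt "0 0 0.01 0 75" --pt "0 0 0.02 0 75" --pt "0 0 0.02 0 70" --pt "0 0 0.02 0 65" --pt "0 0 0.02 0 60" --pt "0 0 0.02 0 55" --pt "0 0 0.02 0 50" --pt "0 0 0.02 0 50"

```text
t: 5.17
tcp_pos: [0.4537, -0.0892, 0.0515]
tool_rot: [0.982, 0.187, 0.0, 0.0]
force: [0.2, -0.2, -0.3]
finger_gap: 0.498
```

```bash
python3 go.py; python3 look.py side s4 290 180 160 120
```

```text
t 5.17 tcp [453.7 -89.2  51.5] F [ 0.2 -0.2 -0.3] gap 0.498 tilt [ 0.0002 -0.0001] xax [0.93  0.367]
```

View pics/s4.png

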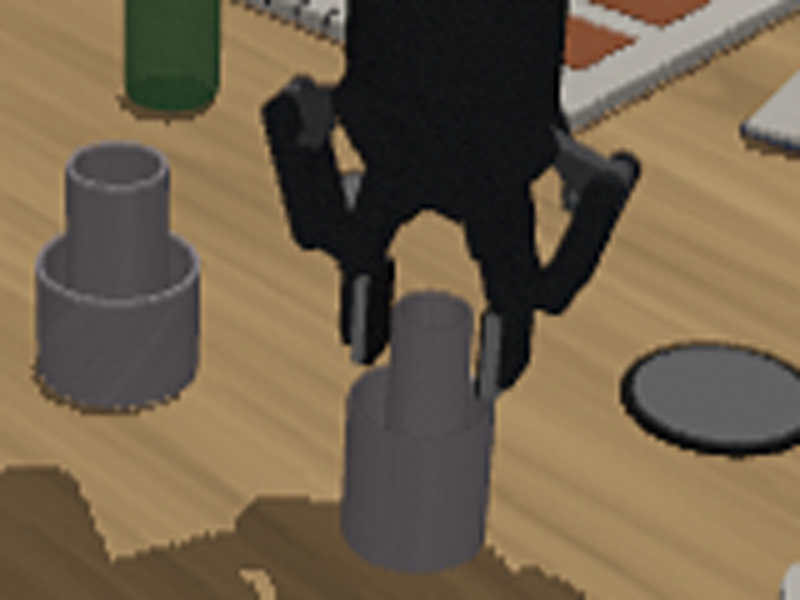

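The fingertips straddle the narrow pot's rim at about z 69, so I'll close.

Emit:
move_arm --pt "0 0 0 0 45" --pt "0 0 0 0 40" --pt "0 0 0 0 35" --pt "0 0 0 0 30" --pt "0 0 0 0 20" --pt "0 0 0 0 20" --pt "0 0 0 0 20" --pt "0 0 0 0 20" --force 40

```text
t: 5.88
tcp_pos: [0.4535, -0.089, 0.0516]
tool_rot: [0.982, 0.187, -0.0, -0.0]
force: [-0.1, 1.3, 5.0]
finger_gap: 0.339
```

Emit:
move_arm --pt "0 0 -0.01 0 20" --pt "0 0 -0.03 0 20" --pt "0 0 -0.06 0 20" --pt "0 0 -0.09 0 20" --pt "0 0 -0.12 0 20" --pt "0 0 -0.14 0 20" --pt "0 0 -0.15 0 20" --pt "0 0 -0.15 0 20"

```text
t: 6.55
tcp_pos: [0.4542, -0.0894, 0.1123]
tool_rot: [0.982, 0.187, 0.001, 0.001]
force: [0.3, -0.0, -1.2]
finger_gap: 0.338
```

```bash
python3 go.py; python3 look.py side s5 270 120 200 150
```

```text
t 6.55 tcp [454.2 -89.4 112.3] F [ 0.3 -0.  -1.2] gap 0.338 tilt [ 0.002 -0.001] xax [0.93  0.367]
```

View pics/s5.png

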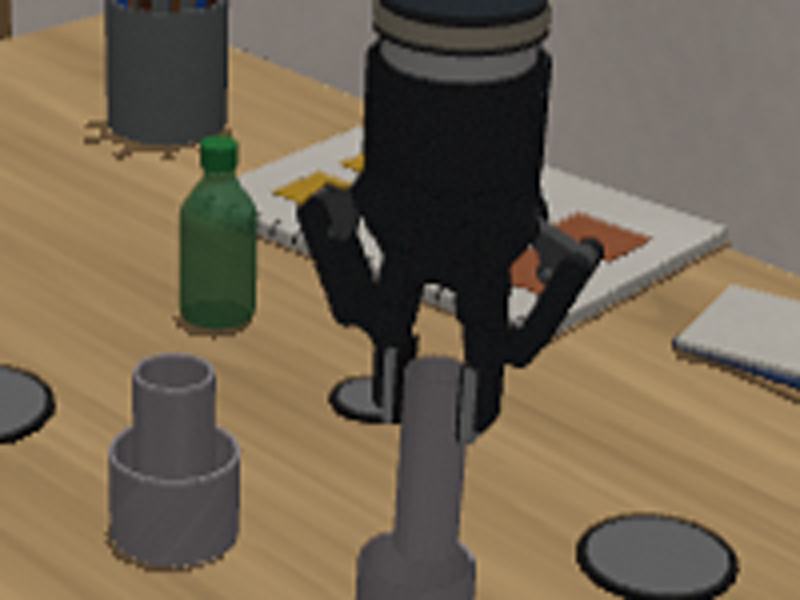

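Emit:
move_arm --pt "0 0 -0.02 0 20" --pt "0 0 -0.06 0 20" --pt "0 0 -0.11 0 20" --pt "0 0 -0.16 0 20" --pt "0 0 -0.19 0 20" --pt "0 0 -0.2 0 20" --pt "0 0 -0.2 0 20" --pt "0 0 -0.2 0 20"

```text
t: 7.27
tcp_pos: [0.453, -0.0889, 0.1909]
tool_rot: [0.982, 0.187, -0.001, -0.0]
force: [0.6, -0.0, -0.6]
finger_gap: 0.339
```

```bash
python3 go.py 616.5,108,193; python3 look.py side s6 270 70 200 150
```

```text
t 7.27 tcp [453.  -88.9 190.9] F [ 0.6 -0.  -0.6] gap 0.339 tilt [-0.0012  0.0005] xax [0.93  0.367]
616.5,108,193 [ 0.5608 -0.3079 -0.0055] mm [163.5 196.9   2.1]
```

View pics/s6.png

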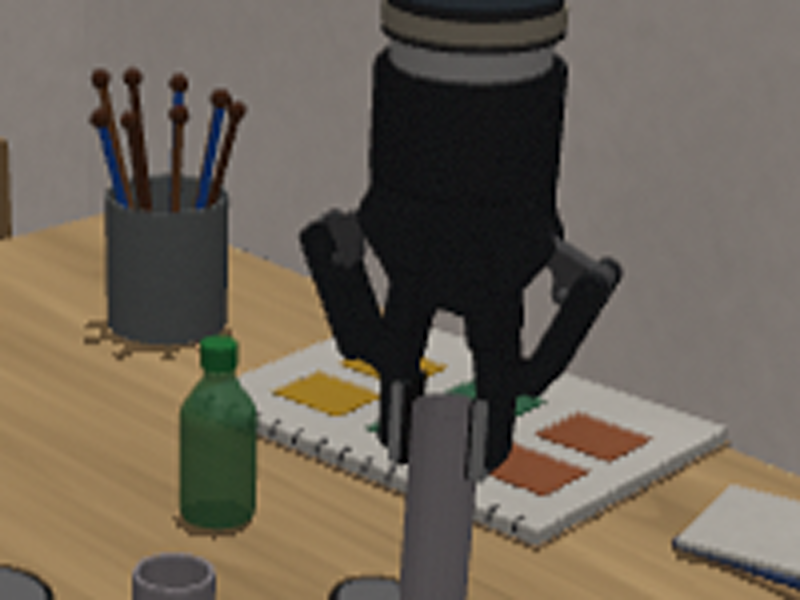

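Emit:
move_arm --pt "0.03 -0.017 -0.003 0 20" --pt "0.1 -0.055 -0.005 0 20" --pt "0.19 -0.104 -0.005 0 20" --pt "0.28 -0.154 -0.005 0 20" --pt "0.37 -0.203 -0.005 0 20" --pt "0.46 -0.253 -0.005 0 20" --pt "0.53 -0.291 -0.005 0 20" --pt "0.56 -0.308 -0.005 0 20"

```text
t: 7.98
tcp_pos: [0.6187, 0.1114, 0.1915]
tool_rot: [0.982, 0.188, 0.0, -0.001]
force: [-0.2, 0.5, -0.8]
finger_gap: 0.332
```

Emit:
move_arm --pt "0 0 0 0 20" --pt "0 0 0 0 20" --pt "0 0 0 0 20" --pt "0 0 0 0 20" --pt "0 0 0 0 20" --pt "0 0 0 0 20" --pt "0 0 0 0 20" --pt "0 0 0 0 20"

```text
t: 8.65
tcp_pos: [0.6167, 0.1072, 0.1937]
tool_rot: [0.982, 0.186, 0.0, 0.0]
force: [0.6, -1.2, -0.8]
finger_gap: 0.335
```

```bash
python3 go.py 616.5,108,75 616.5,108,52; python3 look.py side s7 270 70 200 150
```

```text
t 8.65 tcp [616.7 107.2 193.7] F [ 0.6 -1.2 -0.8] gap 0.335 tilt [0.0003 0.    ] xax [0.931 0.366]
616.5,108,75 [ 0.0003 -0.002   0.2967] mm [  -0.2    0.8 -118.7]
616.5,108,52 [ 2.000e-04 -2.000e-03  3.542e-01] mm [  -0.2    0.8 -141.7]
```

View pics/s7.png

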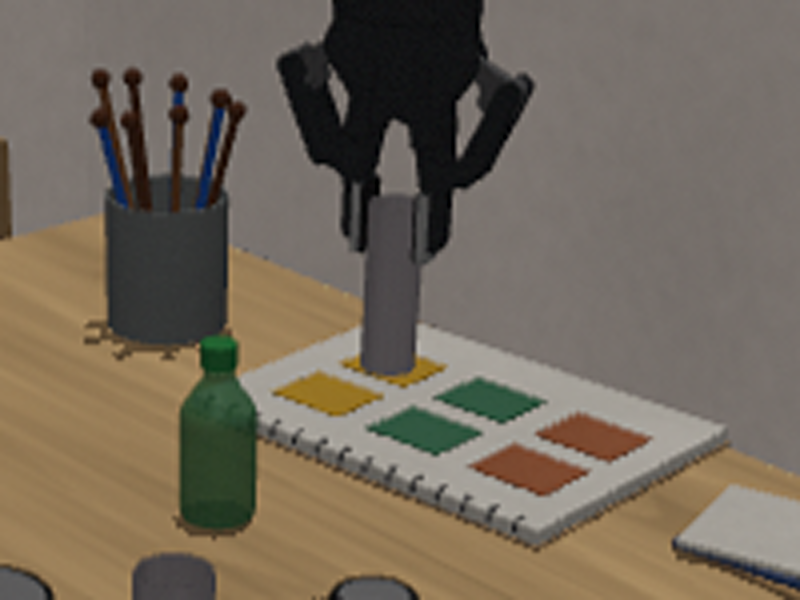

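Run:
```python
from h import *
for z in (.147,.239):
    c=[proj("side",(.6167+.015*np.cos(a),.1072+.015*np.sin(a),z)) for a in np.linspace(0,6.28,30)]
    c=np.array(c);c=(c-[270,70])*4;print(z,np.round(c.min(0)),np.round(c.max(0)))
```

```text
0.147 [358. 357.] [414. 378.]
0.239 [366. 194.] [423. 213.]
```

The observed pot outline matches the projection of an upright pot to within 1 px, with its bottom at z≈147. I'll lower it onto the mat.

Emit:
move_arm --pt "0 -0.002 0.02 0 20" --pt "0 -0.002 0.07 0 20" --pt "0 -0.002 0.13 0 20" --pt "0 -0.002 0.19 0 20" --pt "0 -0.002 0.25 0 20" --pt "0 -0.002 0.29 0 20" --pt "0 -0.002 0.315 0 20" --pt "0 -0.002 0.32 0 20"

```text
t: 9.37
tcp_pos: [0.6148, 0.1084, 0.0629]
tool_rot: [0.982, 0.187, -0.002, -0.0]
force: [-0.1, 0.2, -0.3]
finger_gap: 0.336
```

Emit:
move_arm --pt "0 0 0.005 0 20" --pt "0 0 0.01 0 20" --pt "0 0 0.015 0 20" --pt "0 0 0.02 0 20" --pt "0 0 0.025 0 20" --pt "0 0 0.03 0 20" --pt "0 0 0.032 0 20" --pt "0 0 0.032 0 20"

```text
t: 10.03
tcp_pos: [0.6163, 0.1084, 0.0525]
tool_rot: [0.982, 0.187, -0.0, -0.0]
force: [-0.2, -0.7, 0.1]
finger_gap: 0.338
```

```bash
python3 go.py 616.5,108,51; python3 look.py side s8 290 120 160 120
```

```text
t 10.03 tcp [616.3 108.4  52.5] F [-0.2 -0.7  0.1] gap 0.338 tilt [-0.0003 -0.    ] xax [0.93  0.367]
616.5,108,51 [0.     0.0012 0.0037] mm [ 0.2 -0.4 -1.5]
```

View pics/s8.png

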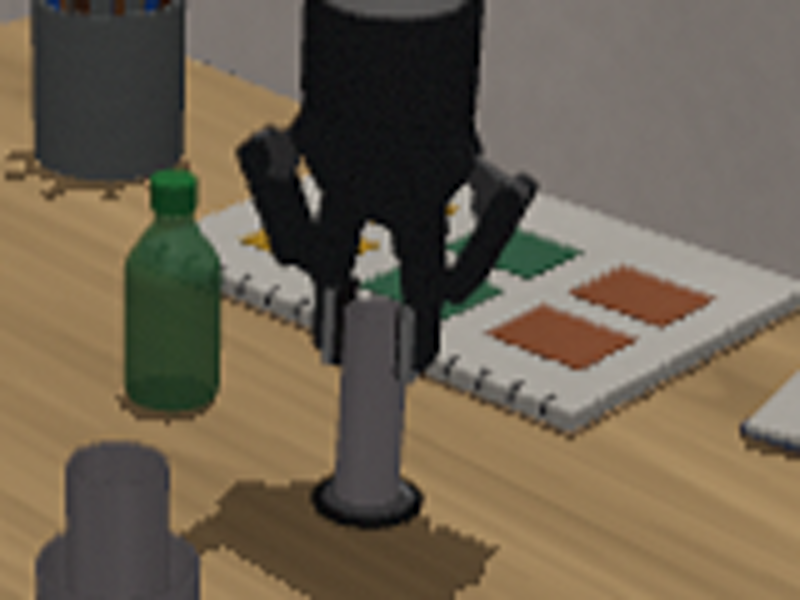

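Emit:
move_arm --pt "0 0 0.001 0 20" --pt "0 0 0.002 0 20" --pt "0 0 0.003 0 20" --pt "0 0 0.004 0 20" --pt "0 0 0.005 0 20" --pt "0 0 0.005 0 20" --pt "0 0 0.005 0 20" --pt "0 0 0.005 0 20"

```text
t: 10.75
tcp_pos: [0.6165, 0.1084, 0.0507]
tool_rot: [0.982, 0.187, 0.0, -0.0]
force: [0.0, 0.6, -0.1]
finger_gap: 0.335
```

Emit:
move_arm --pt "0 0 0.001 0 20" --pt "0 0 0.002 0 20" --pt "0 0 0.003 0 20" --pt "0 0 0.003 0 20" --pt "0 0 0.003 0 20" --pt "0 0 0.003 0 20" --pt "0 0 0.003 0 20" --pt "0 0 0.003 0 20"

```text
t: 11.42
tcp_pos: [0.6168, 0.1086, 0.0506]
tool_rot: [0.982, 0.187, 0.001, 0.0]
force: [-2.2, 1.2, 6.7]
finger_gap: 0.337
```

Contact (6.7 N). Releasing.

Emit:
move_arm --pt "0 0 -0.001 0 32" --pt "0 0 -0.001 0 36" --pt "0 0 -0.001 0 40" --pt "0 0 -0.001 0 45" --pt "0 0 -0.001 0 50" --pt "0 0 -0.001 0 60" --pt "0 0 -0.001 0 70" --pt "0 0 -0.001 0 75"

```text
t: 12.08
tcp_pos: [0.6164, 0.1084, 0.0497]
tool_rot: [0.982, 0.187, -0.0, -0.0]
force: [0.1, 1.4, 0.0]
finger_gap: 0.745
```

Emit:
move_arm --pt "0 0 -0.01 0 75" --pt "0 0 -0.05 0 75" --pt "0 0 -0.11 0 75" --pt "0 0 -0.18 0 75" --pt "0 0 -0.25 0 75" --pt "0 0 -0.32 0 75" --pt "0 0 -0.37 0 75" --pt "0 0 -0.38 0 75"

```text
t: 12.75
tcp_pos: [0.6191, 0.1085, 0.2067]
tool_rot: [0.982, 0.187, 0.004, 0.001]
force: [1.8, 0.5, -1.2]
finger_gap: 0.748
```

```bash
python3 go.py 438.5,74,205; python3 look.py side s9 250 120 200 150
```

```text
t 12.75 tcp [619.1 108.5 206.7] F [ 1.8  0.5 -1.2] gap 0.748 tilt [0.009 0.   ] xax [0.93  0.367]
438.5,74,205 [-4.517e-01 -8.550e-02  3.000e-04] mm [-180.6  -34.5   -1.7]
```

View pics/s9.png

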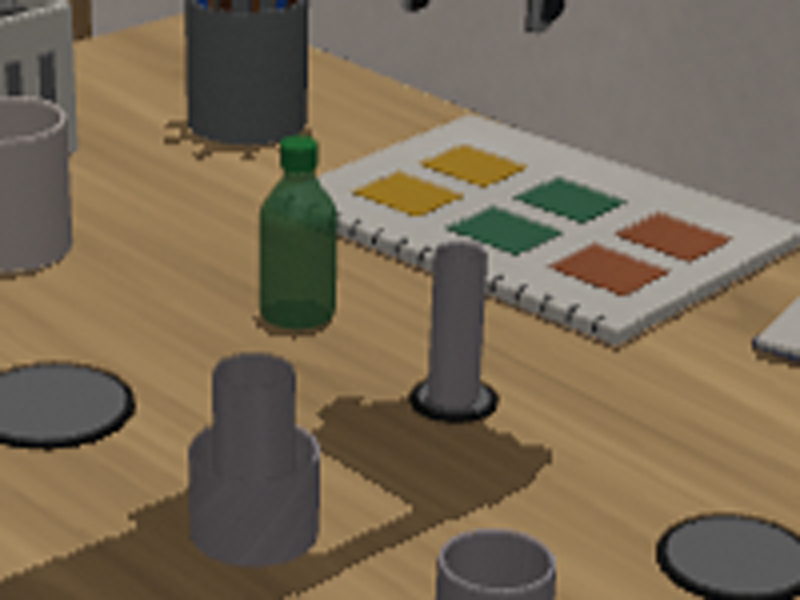

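Emit:
move_arm --pt "-0.03 -0.005 0 0 75" --pt "-0.1 -0.02 0 0 75" --pt "-0.18 -0.035 0 0 75" --pt "-0.26 -0.05 0 0 75" --pt "-0.34 -0.065 0 0 75" --pt "-0.41 -0.08 0 0 75" --pt "-0.445 -0.086 0 0 75" --pt "-0.445 -0.086 0 0 75"

```text
t: 13.47
tcp_pos: [0.4326, 0.0752, 0.2003]
tool_rot: [0.982, 0.187, -0.004, -0.001]
force: [-0.3, 0.2, 0.6]
finger_gap: 0.753
```

Emit:
move_arm --pt "0 0 0 0 80" --pt "0 0 0 0 80" --pt "0 0 0 0 80" --pt "0 0 0 0 80" --pt "0 0 0 0 80" --pt "0 0 0 0 80" --pt "0 0 0 0 80" --pt "0 0 0 0 80"

```text
t: 14.13
tcp_pos: [0.4384, 0.0751, 0.2018]
tool_rot: [0.982, 0.187, -0.0, -0.0]
force: [-1.2, -0.1, -0.5]
finger_gap: 0.801
```

```bash
python3 go.py 438.5,74,46
```

```text
t 14.13 tcp [438.4  75.1 201.8] F [-1.2 -0.1 -0.5] gap 0.801 tilt [-0.  0.] xax [0.93  0.367]
438.5,74,46 [-0.0008  0.0028  0.3894] mm [ 1.000e-01 -1.100e+00 -1.558e+02]
```

Emit:
move_arm --pt "0 0.003 0.02 0 80" --pt "0 0.003 0.07 0 80" --pt "0 0.003 0.13 0 80" --pt "0 0.003 0.19 0 80" --pt "0 0.003 0.25 0 80" --pt "0 0.003 0.31 0 80" --pt "0 0.003 0.345 0 80" --pt "0 0.003 0.35 0 80"

```text
t: 14.8
tcp_pos: [0.4368, 0.074, 0.0592]
tool_rot: [0.982, 0.187, -0.003, -0.001]
force: [-0.5, 0.0, 0.4]
finger_gap: 0.803
```

Emit:
move_arm --pt "0 0 0.01 0 80" --pt "0 0 0.02 0 80" --pt "0 0 0.03 0 80" --pt "0 0 0.039 0 75" --pt "0 0 0.039 0 70" --pt "0 0 0.039 0 65" --pt "0 0 0.039 0 65" --pt "0 0 0.039 0 65"

```text
t: 15.47
tcp_pos: [0.4389, 0.074, 0.0465]
tool_rot: [0.982, 0.187, 0.0, 0.0]
force: [0.2, 0.6, 0.2]
finger_gap: 0.656
```

```bash
python3 go.py 438.5,74,46;python3 look.py side s10 230 150 160 120
```

```text
t 15.47 tcp [438.9  74.   46.5] F [0.2 0.6 0.2] gap 0.656 tilt [ 0.0008 -0.0001] xax [0.93  0.367]
438.5,74,46 [-0.001  -0.0004  0.0014] mm [-0.4  0.  -0.5]
```

View pics/s10.png

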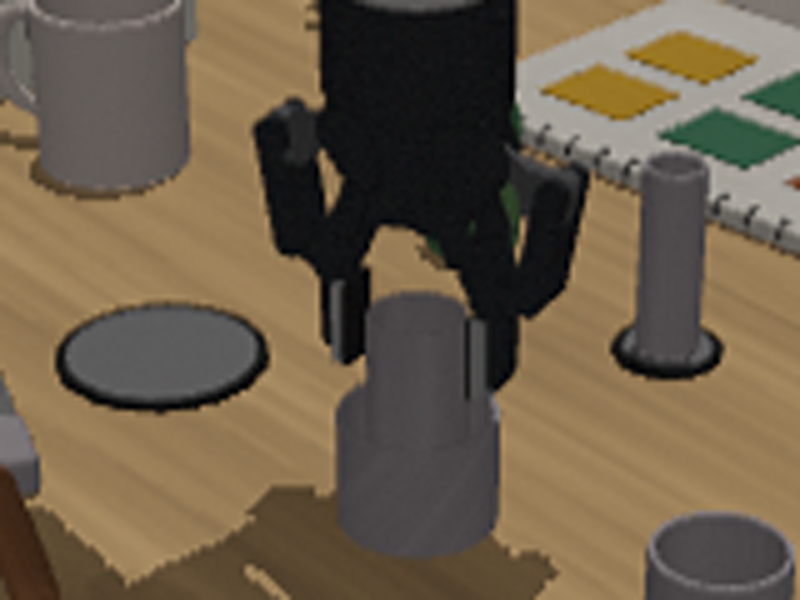

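Fingers straddle the slim pot (left gap slightly bigger), with tips above the outer rim. I'll shift 1.5 mm and close.

Emit:
move_arm --pt "0 0.002 0 0 65" --pt "0 0.004 0 0 65" --pt "0 0.004 0 0 60" --pt "0 0.004 0 0 55" --pt "0 0.004 0 0 50" --pt "0 0.004 0 0 45" --pt "0 0.004 0 0 40" --pt "0 0.004 0 0 35"

```text
t: 16.18
tcp_pos: [0.4391, 0.0727, 0.0464]
tool_rot: [0.982, 0.187, -0.0, -0.0]
force: [-0.7, 1.6, 4.7]
finger_gap: 0.487
```

Emit:
move_arm --pt "0 0 0 0 30" --pt "0 0 0 0 30" --pt "0 0 0 0 30" --pt "0 0 0 0 30" --pt "0 0 -0.01 0 30" --pt "0 0 -0.03 0 30" --pt "0 0 -0.05 0 30" --pt "0 0 -0.06 0 30"

```text
t: 16.85
tcp_pos: [0.4399, 0.0724, 0.0713]
tool_rot: [0.982, 0.187, 0.001, 0.0]
force: [0.2, -0.1, -0.6]
finger_gap: 0.488
```

```bash
python3 go.py; python3 look.py side s11 230 130 160 120
```

```text
t 16.85 tcp [439.9  72.4  71.3] F [ 0.2 -0.1 -0.6] gap 0.488 tilt [ 0.0015 -0.0003] xax [0.93  0.367]
```

View pics/s11.png

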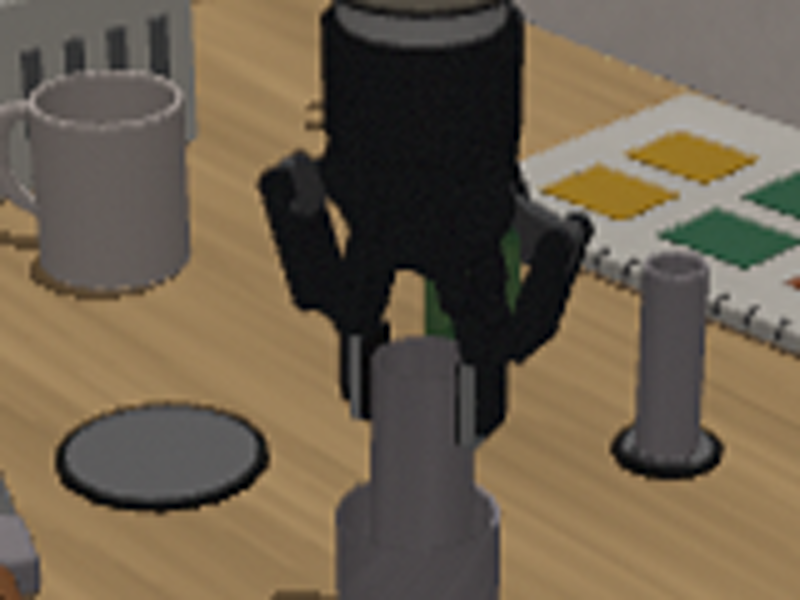

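Emit:
move_arm --pt "0 0 -0.02 0 30" --pt "0 0 -0.07 0 30" --pt "0 0 -0.13 0 30" --pt "0 0 -0.19 0 30" --pt "0 0 -0.25 0 30" --pt "0 0 -0.28 0 30" --pt "0 0 -0.3 0 30" --pt "0 0 -0.3 0 30"

```text
t: 17.57
tcp_pos: [0.4402, 0.0724, 0.1919]
tool_rot: [0.982, 0.187, 0.002, 0.001]
force: [-0.0, -0.3, -0.3]
finger_gap: 0.486
```

```bash
python3 go.py 636,-284,190
```

```text
t 17.57 tcp [440.2  72.4 191.9] F [-0.  -0.3 -0.3] gap 0.486 tilt [ 0.0038 -0.0004] xax [0.93  0.367]
636,-284,190 [0.1283 1.0086 0.0071] mm [ 195.8 -356.4   -1.9]
```

Emit:
move_arm --pt "0.005 0.03 0 0 30" --pt "0.013 0.1 0 0 30" --pt "0.025 0.19 0 0 30" --pt "0.036 0.28 0 0 30" --pt "0.047 0.37 0 0 30" --pt "0.058 0.46 0 0 30" --pt "0.068 0.53 0 0 30" --pt "0.07 0.55 0 0 30"

```text
t: 18.23
tcp_pos: [0.5486, -0.1274, 0.1886]
tool_rot: [0.983, 0.185, 0.0, 0.001]
force: [1.1, -0.8, -1.1]
finger_gap: 0.487
```

```bash
python3 go.py 636,-284,190
```

```text
t 18.23 tcp [ 548.6 -127.4  188.6] F [ 1.1 -0.8 -1.1] gap 0.487 tilt [ 0.0013 -0.0021] xax [0.932 0.364]
636,-284,190 [ 0.0612  0.4442 -0.0024] mm [  87.4 -156.6    1.4]
```

Emit:
move_arm --pt "0.004 0.03 0 0 30" --pt "0.013 0.1 0 0 30" --pt "0.024 0.18 0 0 30" --pt "0.035 0.26 0 0 30" --pt "0.046 0.34 0 0 30" --pt "0.055 0.41 0 0 30" --pt "0.06 0.455 0 0 30" --pt "0.06 0.458 0 0 30"

```text
t: 18.9
tcp_pos: [0.6364, -0.2869, 0.1885]
tool_rot: [0.983, 0.186, -0.0, 0.001]
force: [0.1, 0.1, -0.4]
finger_gap: 0.485
```

Emit:
move_arm --pt "0 0 0 0 30" --pt "0 0 0 0 30" --pt "0 0 0 0 30" --pt "0 0 0 0 30" --pt "0 0 0 0 30" --pt "0 0 0 0 30" --pt "0 0 0 0 30" --pt "0 0 0 0 30"

```text
t: 19.57
tcp_pos: [0.6356, -0.2832, 0.1904]
tool_rot: [0.982, 0.187, 0.0, 0.0]
force: [-0.4, -0.3, -0.6]
finger_gap: 0.491
```

```bash
python3 go.py 636,-284,46; python3 look.py side s12 400 130 240 180
python3 - <<'E'
from h import *
t=manip.sense()['tcp_pos']
for z in (t[2]-.0415,t[2]+.0485):
    c=[proj("side",(t[0]+.021*np.cos(a),t[1]+.021*np.sin(a),z)) for a in np.linspace(0,6.28,30)]
    c=np.array(c);c=(c-[400,130])*800/240;print(z,np.round(c.min(0)),np.round(c.max(0)))
E
```

```text
t 19.57 tcp [ 635.6 -283.2  190.4] F [-0.4 -0.3 -0.6] gap 0.491 tilt [ 0.0002 -0.0001] xax [0.93  0.367]
636,-284,46 [1.00e-04 2.10e-03 3.61e-01] mm [   0.4   -0.8 -144.4]
0.14888136785755146 [403. 303.] [489. 343.]
0.23888136785755149 [439. 145.] [529. 181.]
```

View pics/s12.png

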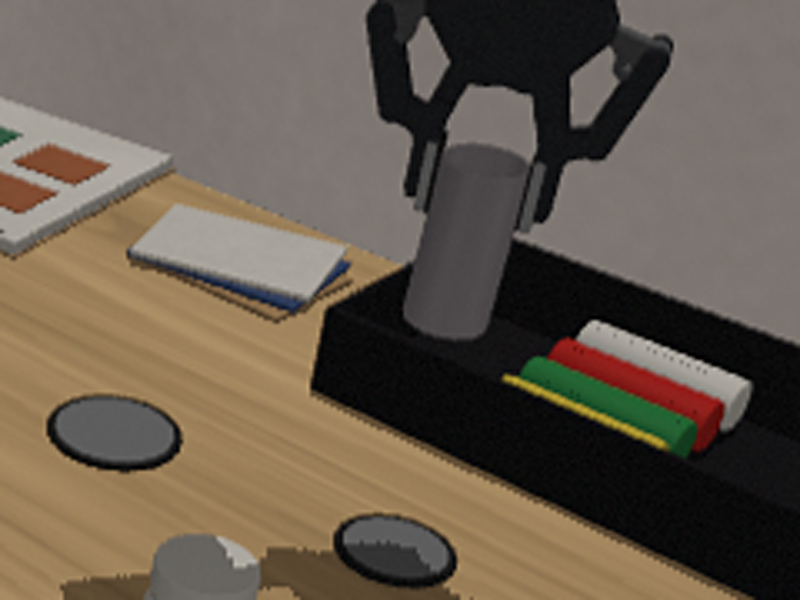

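The held pot matches the upright projection, and the tray stays clear. I'll lower it onto mat_66.

Emit:
move_arm --pt "0 0.002 0.02 0 30" --pt "0 0.002 0.07 0 30" --pt "0 0.002 0.13 0 30" --pt "0 0.002 0.19 0 30" --pt "0 0.002 0.25 0 30" --pt "0 0.002 0.3 0 30" --pt "0 0.002 0.33 0 30" --pt "0 0.002 0.335 0 30"

```text
t: 20.28
tcp_pos: [0.6339, -0.2831, 0.0526]
tool_rot: [0.982, 0.187, -0.002, -0.002]
force: [0.1, 0.2, -0.4]
finger_gap: 0.485
```

Emit:
move_arm --pt "0 0 0.004 0 30" --pt "0 0 0.008 0 30" --pt "0 0 0.012 0 30" --pt "0 0 0.016 0 30" --pt "0 0 0.02 0 30" --pt "0 0 0.024 0 30" --pt "0 0 0.026 0 30" --pt "0 0 0.026 0 30"

```text
t: 20.95
tcp_pos: [0.6358, -0.2842, 0.0457]
tool_rot: [0.982, 0.187, -0.0, -0.0]
force: [-0.7, 0.0, -1.1]
finger_gap: 0.483
```

```bash
python3 go.py 636,-284,45; python3 look.py side s13 440 180 160 120
```

```text
t 20.95 tcp [ 635.8 -284.2   45.7] F [-0.7  0.  -1.1] gap 0.483 tilt [-0.0001  0.0001] xax [0.93  0.367]
636,-284,45 [ 0.0006 -0.0002  0.0019] mm [ 0.2  0.2 -0.7]
```

View pics/s13.png

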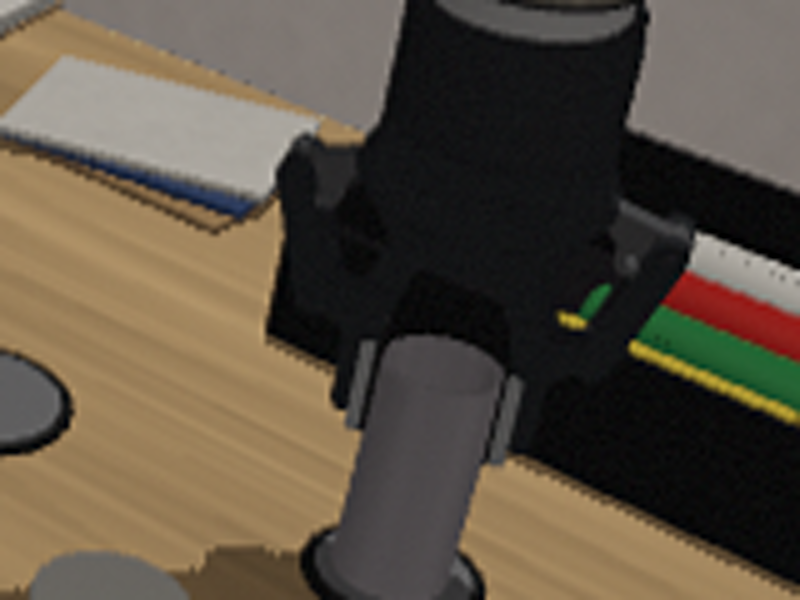

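Emit:
move_arm --pt "0 0 0.001 0 30" --pt "0 0 0.002 0 30" --pt "0 0 0.003 0 30" --pt "0 0 0.004 0 30" --pt "0 0 0.004 0 30" --pt "0 0 0.004 0 30" --pt "0 0 0.004 0 30" --pt "0 0 0.004 0 30"

```text
t: 21.67
tcp_pos: [0.6362, -0.2842, 0.0455]
tool_rot: [0.982, 0.187, 0.0, 0.0]
force: [-1.8, 0.7, 5.4]
finger_gap: 0.486
```

Contact. Release and rise.

Emit:
move_arm --pt "0 0 -0.001 0 47" --pt "0 0 -0.001 0 50" --pt "0 0 -0.001 0 54" --pt "0 0 -0.001 0 58" --pt "0 0 -0.001 0 64" --pt "0 0 -0.001 0 70" --pt "0 0 -0.001 0 78" --pt "0 0 -0.001 0 80"

```text
t: 22.33
tcp_pos: [0.6359, -0.2843, 0.0444]
tool_rot: [0.982, 0.187, -0.0, -0.0]
force: [-0.5, -0.3, -0.0]
finger_gap: 0.801
```

Emit:
move_arm --pt "0 0 -0.01 0 80" --pt "0 0 -0.05 0 80" --pt "0 0 -0.11 0 80" --pt "0 0 -0.18 0 80" --pt "0 0 -0.25 0 80" --pt "0 0 -0.32 0 85" --pt "0 0 -0.37 0 95" --pt "0 0 -0.38 0 100"

```text
t: 23.0
tcp_pos: [0.6383, -0.2857, 0.2021]
tool_rot: [0.982, 0.187, 0.003, 0.003]
force: [0.1, -0.3, 0.7]
finger_gap: 0.997
```

```bash
python3 go.py 450,-88.5,190; python3 look.py side s14 280 150 320 240
python3 - <<'E'
from h import *
p,d=manip.snapshot("top");cv2.imwrite("pics/t14.png",p[:,:,::-1]);W=cloud("top",d)
W2=cloud("side",np.load("s14.npy"))
for k,c,z in (("nar",(.6165,.108),.096),("slim",(.636,-.284),.094),("mid",(.45,-.0885),.06),("wide",(.4387,.074),.05)):
  for w in(W,W2):
    m=(np.hypot(w[...,0]-c[0],w[...,1]-c[1])<.05)&(abs(w[...,2]-z)<.006);q=w[m]
    if len(q)>9: print(k,len(q),np.round((q[:,:2].min(0)+q[:,:2].max(0))*500,1),np.round(np.ptp(q[:,:2],axis=0)*1000,1),np.round(np.array(circ(q[:,:2]))*1000,1))
E
```

```text
t 23.0 tcp [ 638.3 -285.7  202.1] F [ 0.1 -0.3  0.7] gap 0.997 tilt [ 0.008  -0.0053] xax [0.93  0.367]
450,-88.5,190 [-0.2571 -0.6317  0.024 ] mm [-188.3  197.2  -12.1]
nar 99 [616.4 108.5] [29.7 27. ] [616.  108.5  13.4]
nar 95 [615.2 107.5] [33.9 30.9] [615.6 108.2  13.4]
slim 224 [ 635.6 -282.6] [45.  42.2] [ 634.8 -282.5   19.3]
mid 261 [448.8 -88.7] [55.3 57. ] [449.1 -89.   25.8]
wide 54 [449.2  94.1] [43.5 27.1] [439.6  75.7  30.7]
wide 266 [439.2  73.7] [68.8 70.1] [438.4  74.   32.3]
```

View pics/s14.png

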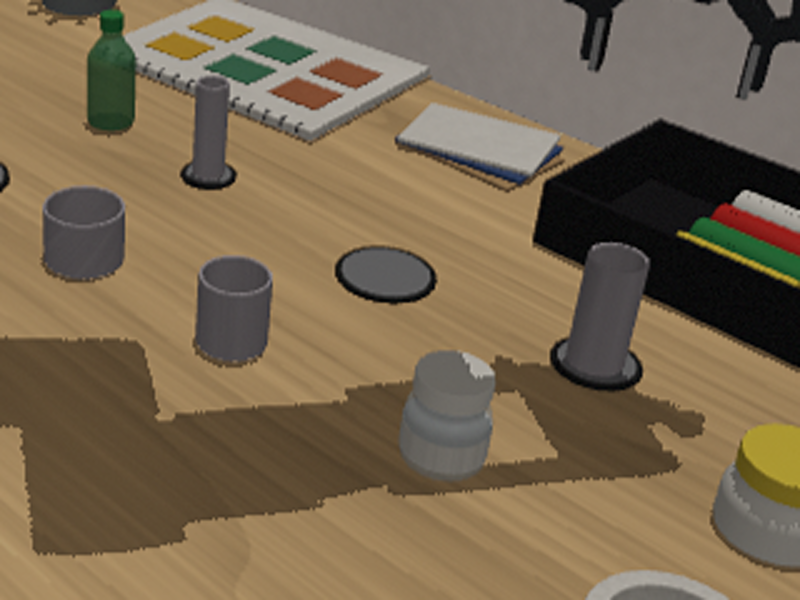

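Emit:
move_arm --pt "-0.012 -0.03 0 0 100" --pt "-0.04 -0.1 0 0 100" --pt "-0.075 -0.185 0 0 100" --pt "-0.11 -0.27 0 0 100" --pt "-0.146 -0.36 0 0 100" --pt "-0.183 -0.45 0 0 100" --pt "-0.22 -0.54 0 0 100" --pt "-0.245 -0.6 0 0 100"

```text
t: 23.77
tcp_pos: [0.4514, -0.0933, 0.1944]
tool_rot: [0.982, 0.187, -0.003, -0.003]
force: [-0.8, -0.7, 0.3]
finger_gap: 0.998
```

Emit:
move_arm --pt "-0.009 -0.026 0 0 100" --pt "-0.009 -0.026 0 0 100" --pt "-0.009 -0.026 0 0 100" --pt "-0.009 -0.026 0 0 100" --pt "-0.009 -0.026 0 0 100" --pt "-0.009 -0.026 0 0 100" --pt "-0.009 -0.026 0 0 100" --pt "-0.009 -0.026 0 0 100"

```text
t: 24.43
tcp_pos: [0.4499, -0.0891, 0.1965]
tool_rot: [0.982, 0.186, 0.0, 0.0]
force: [0.4, 0.3, 0.5]
finger_gap: 1.003
```

```bash
python3 go.py 449.5,-88.7,14
```

```text
t 24.43 tcp [449.9 -89.1 196.5] F [0.4 0.3 0.5] gap 1.003 tilt [ 0.0001 -0.0001] xax [0.93  0.366]
449.5,-88.7,14 [-0.0007 -0.0014  0.4562] mm [  -0.4    0.4 -182.5]
```

Emit:
move_arm --pt "0 0 0.02 0 100" --pt "0 0 0.08 0 100" --pt "0 0 0.15 0 100" --pt "0 0 0.22 0 100" --pt "0 0 0.29 0 100" --pt "0 0 0.34 0 100" --pt "0 0 0.36 0 100" --pt "0 0 0.37 0 100"

```text
t: 25.1
tcp_pos: [0.4486, -0.0882, 0.047]
tool_rot: [0.982, 0.187, -0.001, -0.001]
force: [0.9, 0.5, 0.3]
finger_gap: 0.999
```

```bash
python3 go.py 449.5,-88.7,14;python3 look.py side s15 290 180 180 135
```

```text
t 25.1 tcp [448.6 -88.2  47. ] F [0.9 0.5 0.3] gap 0.999 tilt [-0.0029  0.0014] xax [0.93  0.367]
449.5,-88.7,14 [0.0018 0.0021 0.0826] mm [  0.9  -0.5 -33. ]
```

View pics/s15.png

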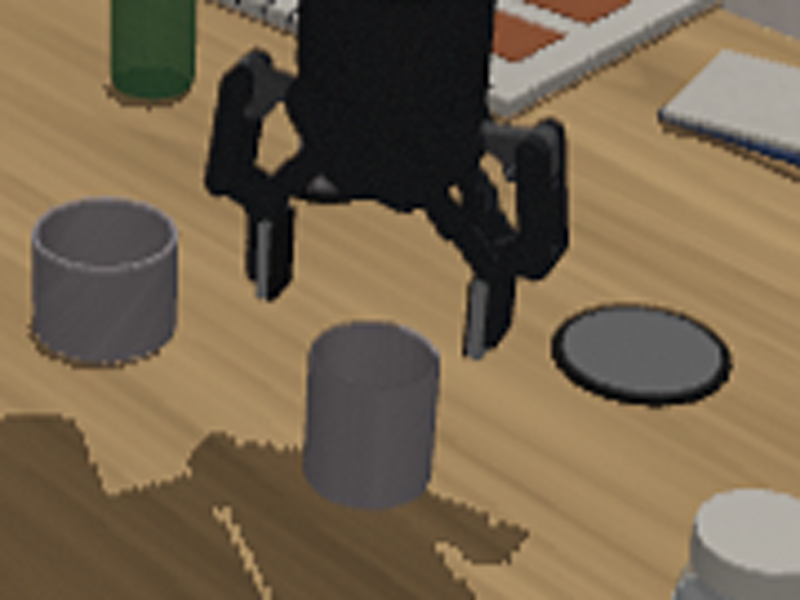

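The fingertips at (350,247) and (397,260) are centred on the mid pot and about 71 mm high. Descending further.

Emit:
move_arm --pt "0 0 0.01 0 100" --pt "0 0 0.03 0 100" --pt "0 0 0.05 0 100" --pt "0 0 0.07 0 100" --pt "0 0 0.085 0 100" --pt "0 0 0.085 0 100" --pt "0 0 0.085 0 95" --pt "0 0 0.085 0 90"

```text
t: 25.82
tcp_pos: [0.4495, -0.0886, 0.0146]
tool_rot: [0.982, 0.187, 0.0, -0.0]
force: [0.5, -0.1, -0.3]
finger_gap: 0.9
```

Emit:
move_arm --pt "0 0 0 0 85" --pt "0 0 0 0 80" --pt "0 0 0 0 75" --pt "0 0 0 0 70" --pt "0 0 0 0 65" --pt "0 0 0 0 60" --pt "0 0 0 0 50" --pt "0 0 0 0 45"

```text
t: 26.48
tcp_pos: [0.4496, -0.0886, 0.0152]
tool_rot: [0.982, 0.187, 0.0, 0.0]
force: [-0.5, -0.6, 5.6]
finger_gap: 0.641
```

```bash
python3 go.py 449.5,-88.7,14;python3 look.py side s16 290 180 180 135
```

```text
t 26.48 tcp [449.6 -88.6  15.2] F [-0.5 -0.6  5.6] gap 0.641 tilt [ 0.0006 -0.0002] xax [0.93  0.367]
449.5,-88.7,14 [-0.0004  0.0001  0.003 ] mm [-0.1 -0.1 -1.2]
```

View pics/s16.png

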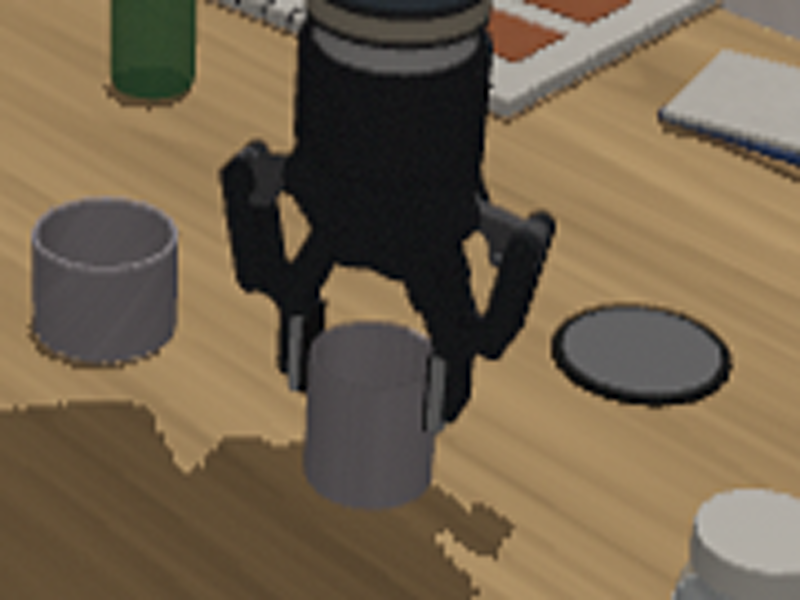

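Emit:
move_arm --pt "0 0 -0.01 0 45" --pt "0 0 -0.04 0 45" --pt "0 0 -0.08 0 45" --pt "0 0 -0.13 0 45" --pt "0 0 -0.18 0 45" --pt "0 0 -0.23 0 45" --pt "0 0 -0.25 0 45" --pt "0 0 -0.25 0 45"

```text
t: 27.2
tcp_pos: [0.4506, -0.089, 0.1162]
tool_rot: [0.982, 0.187, 0.002, 0.001]
force: [0.2, -0.1, -0.7]
finger_gap: 0.636
```

```bash
python3 go.py 610.5,-106,115
```

```text
t 27.2 tcp [450.6 -89.  116.2] F [ 0.2 -0.1 -0.7] gap 0.636 tilt [ 0.0039 -0.0018] xax [0.93  0.367]
610.5,-106,115 [0.3562 0.1862 0.0047] mm [159.9 -17.   -1.2]
```

Emit:
move_arm --pt "0.03 0.015 0 0 45" --pt "0.09 0.047 0 0 45" --pt "0.16 0.083 0 0 45" --pt "0.23 0.12 0 0 45" --pt "0.3 0.157 0 0 45" --pt "0.345 0.18 0 0 45" --pt "0.358 0.188 0 0 45" --pt "0.358 0.188 0 0 45"

```text
t: 27.87
tcp_pos: [0.6109, -0.1061, 0.1128]
tool_rot: [0.982, 0.187, -0.001, -0.0]
force: [-0.3, -0.1, -1.0]
finger_gap: 0.64
```

Emit:
move_arm --pt "0 0 0 0 45" --pt "0 0 0 0 45" --pt "0 0 0 0 45" --pt "0 0 0 0 45" --pt "0 0 0 0 45" --pt "0 0 0 0 45" --pt "0 0 0 0 45" --pt "0 0 0 0 45"

```text
t: 28.53
tcp_pos: [0.6103, -0.106, 0.1148]
tool_rot: [0.982, 0.187, 0.0, 0.0]
force: [0.3, -0.5, -0.4]
finger_gap: 0.638
```

```bash
python3 go.py 610.5,-106,24;python3 look.py side s17 320 120 240 180
python3 - <<'E'
from h import *
t=manip.sense()['tcp_pos']
for z in (t[2]-.0145,t[2]+.0455):
    c=[proj("side",(t[0]+.0275*np.cos(a),t[1]+.0275*np.sin(a),z)) for a in np.linspace(0,6.28,30)]
    c=np.array(c);c=(c-[320,120])*800/240;print(z,np.round(c.min(0)),np.round(c.max(0)))
E
```

```text
t 28.53 tcp [ 610.3 -106.   114.8] F [ 0.3 -0.5 -0.4] gap 0.638 tilt [ 0.0002 -0.0001] xax [0.93  0.367]
610.5,-106,24 [5.000e-04 2.000e-04 2.269e-01] mm [  0.2   0.  -90.8]
0.10025319015008267 [351. 304.] [446. 349.]
0.16025319015008266 [362. 213.] [460. 255.]
```

View pics/s17.png

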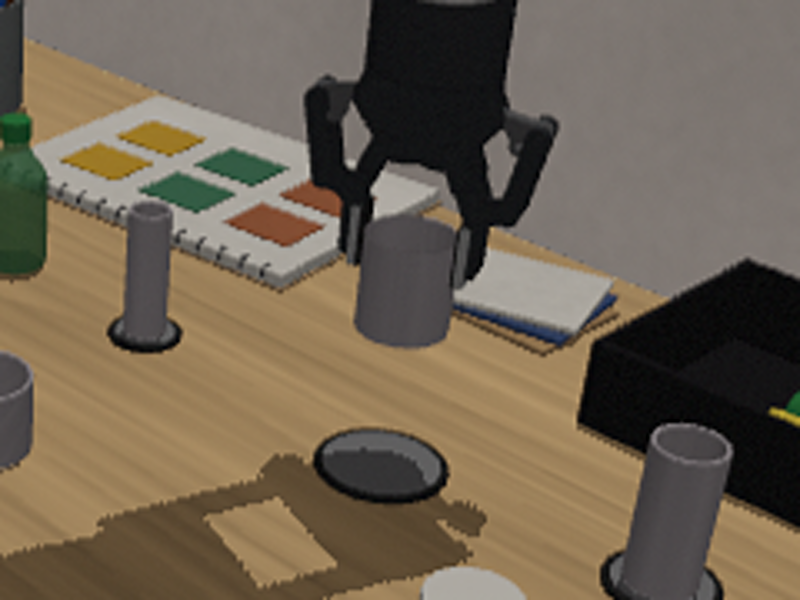

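Emit:
move_arm --pt "0 0 0.015 0 45" --pt "0 0 0.05 0 45" --pt "0 0 0.1 0 45" --pt "0 0 0.15 0 45" --pt "0 0 0.195 0 45" --pt "0 0 0.22 0 45" --pt "0 0 0.228 0 45" --pt "0 0 0.228 0 45"

```text
t: 29.25
tcp_pos: [0.6098, -0.1058, 0.0224]
tool_rot: [0.982, 0.187, -0.001, -0.001]
force: [0.0, 0.3, -0.7]
finger_gap: 0.635
```

Emit:
move_arm --pt "0 0 0.003 0 45" --pt "0 0 0.006 0 45" --pt "0 0 0.008 0 45" --pt "0 0 0.01 0 45" --pt "0 0 0.012 0 45" --pt "0 0 0.013 0 45" --pt "0 0 0.013 0 45" --pt "0 0 0.013 0 45"

```text
t: 29.92
tcp_pos: [0.6108, -0.1061, 0.0193]
tool_rot: [0.982, 0.187, 0.001, 0.0]
force: [-2.0, -0.9, 5.5]
finger_gap: 0.635
```

Contact at TCP z 19.3 mm. Release and rise.

Emit:
move_arm --pt "0 0 -0.001 0 63" --pt "0 0 -0.001 0 66" --pt "0 0 -0.001 0 70" --pt "0 0 -0.001 0 74" --pt "0 0 -0.001 0 80" --pt "0 0 -0.001 0 88" --pt "0 0 -0.001 0 95" --pt "0 0 -0.001 0 100"

```text
t: 30.58
tcp_pos: [0.6103, -0.1059, 0.0185]
tool_rot: [0.982, 0.187, -0.0, -0.0]
force: [0.0, 1.0, -0.2]
finger_gap: 1.003
```

Emit:
move_arm --pt "0 0 -0.01 0 100" --pt "0 0 -0.05 0 100" --pt "0 0 -0.1 0 100" --pt "0 0 -0.16 0 100" --pt "0 0 -0.22 0 100" --pt "0 0 -0.28 0 100" --pt "0 0 -0.32 0 100" --pt "0 0 -0.32 0 100"

```text
t: 31.25
tcp_pos: [0.613, -0.1069, 0.1511]
tool_rot: [0.982, 0.187, 0.004, 0.002]
force: [0.9, 0.1, -0.1]
finger_gap: 1.0
```

```bash
python3 go.py 438.8,74,146; python3 look.py side s18 230 150 320 240
```

```text
t 31.25 tcp [ 613.  -106.9  151.1] F [ 0.9  0.1 -0.1] gap 1.0 tilt [ 0.0081 -0.0029] xax [0.93  0.367]
438.8,74,146 [-0.2392 -0.5805  0.0078] mm [-174.2  180.9   -5.1]
```

View pics/s18.png

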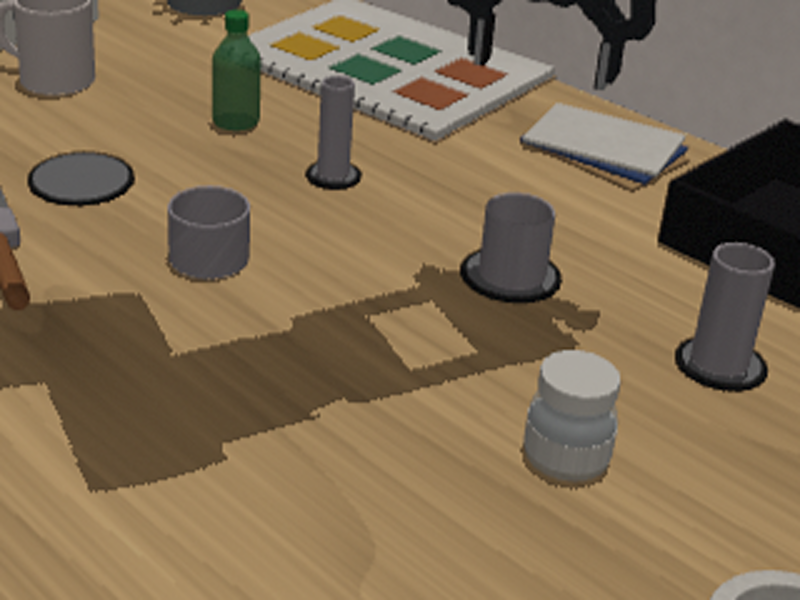

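Emit:
move_arm --pt "-0.012 -0.03 0 0 100" --pt "-0.04 -0.1 0 0 100" --pt "-0.075 -0.185 0 0 100" --pt "-0.11 -0.27 0 0 100" --pt "-0.146 -0.36 0 0 100" --pt "-0.183 -0.45 0 0 100" --pt "-0.215 -0.53 0 0 100" --pt "-0.23 -0.567 0 0 100"

```text
t: 31.97
tcp_pos: [0.4354, 0.0738, 0.1452]
tool_rot: [0.982, 0.188, -0.004, -0.001]
force: [-0.3, 0.5, -0.5]
finger_gap: 0.999
```

Emit:
move_arm --pt "-0.004 -0.009 0 0 100" --pt "-0.004 -0.009 0 0 100" --pt "-0.004 -0.009 0 0 100" --pt "-0.004 -0.009 0 0 100" --pt "-0.004 -0.009 0 0 100" --pt "-0.004 -0.009 0 0 100" --pt "-0.004 -0.009 0 0 100" --pt "-0.004 -0.009 0 0 100"

```text
t: 32.63
tcp_pos: [0.4391, 0.0736, 0.1465]
tool_rot: [0.982, 0.186, 0.0, 0.0]
force: [-0.7, -0.0, 0.1]
finger_gap: 1.002
```

```bash
python3 go.py 438.8,73.9,40 438.8,73.9,7
```

```text
t 32.63 tcp [439.1  73.6 146.5] F [-0.7 -0.   0.1] gap 1.002 tilt [ 0.0001 -0.    ] xax [0.931 0.366]
438.8,73.9,40 [-0.0004 -0.001   0.2664] mm [  -0.3    0.3 -106.5]
438.8,73.9,7 [-0.0004 -0.001   0.3489] mm [  -0.3    0.3 -139.5]
```

Emit:
move_arm --pt "0 0 0.015 0 100" --pt "0 0 0.06 0 100" --pt "0 0 0.11 0 100" --pt "0 0 0.16 0 100" --pt "0 0 0.21 0 100" --pt "0 0 0.25 0 100" --pt "0 0 0.265 0 100" --pt "0 0 0.265 0 100"

```text
t: 33.3
tcp_pos: [0.4377, 0.074, 0.0392]
tool_rot: [0.982, 0.187, -0.002, -0.0]
force: [-0.3, -0.3, 0.4]
finger_gap: 0.997
```

```bash
python3 go.py 438.8,73.9,7;python3 look.py side s19 230 150 180 135
```

```text
t 33.3 tcp [437.7  74.   39.2] F [-0.3 -0.3  0.4] gap 0.997 tilt [-0.0033  0.0003] xax [0.93  0.367]
438.8,73.9,7 [0.0027 0.0014 0.0805] mm [  1.1  -0.1 -32.2]
```

View pics/s19.png

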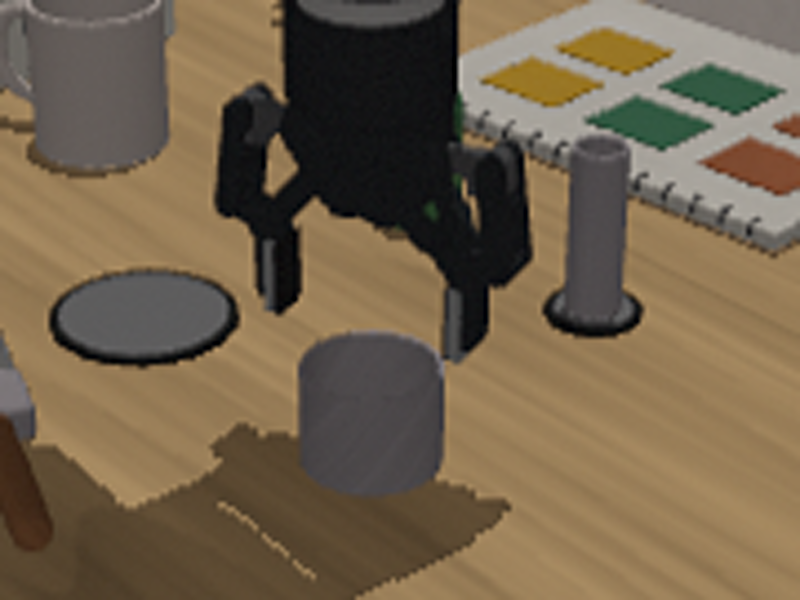

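The tip midpoint sits at crop x≈364 against a pot centre of ≈371, so the gripper is about 2–3 mm to the left. I'll shift +y 2 mm and descend.

Emit:
move_arm --pt "0.001 0.003 0 0 100" --pt "0.001 0.006 0.01 0 100" --pt "0.001 0.006 0.025 0 100" --pt "0.001 0.006 0.04 0 100" --pt "0.001 0.006 0.055 0 100" --pt "0.001 0.006 0.07 0 100" --pt "0.001 0.006 0.082 0 100" --pt "0.001 0.006 0.082 0 100"

```text
t: 34.02
tcp_pos: [0.4393, 0.0719, 0.0067]
tool_rot: [0.982, 0.187, -0.001, -0.0]
force: [-0.5, -0.5, 0.4]
finger_gap: 1.001
```

Emit:
move_arm --pt "0 0 0 0 98" --pt "0 0 0 0 96" --pt "0 0 0 0 94" --pt "0 0 0 0 92" --pt "0 0 0 0 90" --pt "0 0 0 0 90" --pt "0 0 0 0 90" --pt "0 0 0 0 90"

```text
t: 34.68
tcp_pos: [0.44, 0.0719, 0.0079]
tool_rot: [0.982, 0.187, 0.0, 0.0]
force: [0.1, -0.5, 0.3]
finger_gap: 0.903
```

```bash
python3 go.py 438.8,73.9,7;python3 look.py side s20 230 150 180 135
```

```text
t 34.68 tcp [440.   71.9   7.9] F [ 0.1 -0.5  0.3] gap 0.903 tilt [ 0.0002 -0.    ] xax [0.93  0.367]
438.8,73.9,7 [-0.0009 -0.0057  0.0023] mm [-1.2  2.  -0.9]
```

View pics/s20.png

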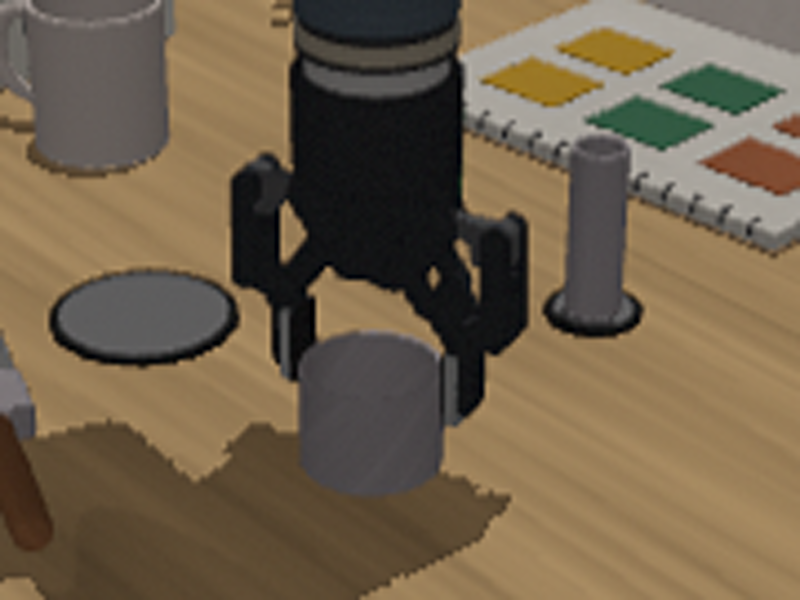

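Emit:
move_arm --pt "0 0 0 0 87" --pt "0 0 0 0 84" --pt "0 0 0 0 81" --pt "0 0 0 0 78" --pt "0 0 0 0 75" --pt "0 0 0 0 70" --pt "0 0 0 0 65" --pt "0 0 0 0 60"

```text
t: 35.4
tcp_pos: [0.4396, 0.0721, 0.0084]
tool_rot: [0.982, 0.187, -0.0, -0.0]
force: [-1.0, 1.7, 6.8]
finger_gap: 0.785
```

Emit:
move_arm --pt "0 0 0 0 60" --pt "0 0 0 0 60" --pt "0 0 -0.01 0 60" --pt "0 0 -0.04 0 60" --pt "0 0 -0.08 0 60" --pt "0 0 -0.12 0 60" --pt "0 0 -0.15 0 60" --pt "0 0 -0.15 0 60"

```text
t: 36.07
tcp_pos: [0.4414, 0.0718, 0.0696]
tool_rot: [0.982, 0.187, 0.002, 0.001]
force: [-0.5, -0.5, -1.1]
finger_gap: 0.79
```

```bash
python3 go.py 433.2,251,68;python3 look.py side s21 210 100 200 150
```

```text
t 36.07 tcp [441.4  71.8  69.6] F [-0.5 -0.5 -1.1] gap 0.79 tilt [ 0.0043 -0.0005] xax [0.93  0.367]
433.2,251,68 [ 0.1456 -0.4243  0.0036] mm [ -8.2 179.2  -1.6]
```

View pics/s21.png

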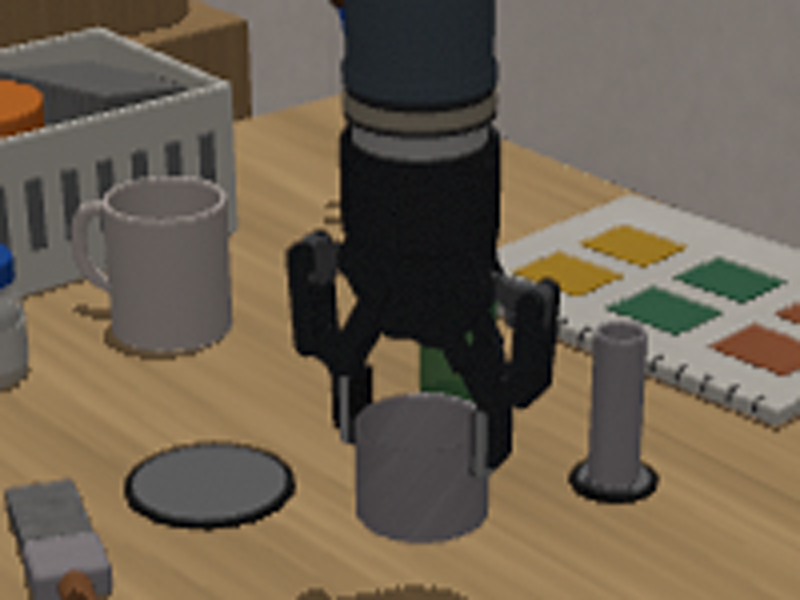

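Emit:
move_arm --pt "0 0 -0.03 0 60" --pt "0.02 -0.05 -0.08 0 60" --pt "0.04 -0.12 -0.1 0 60" --pt "0.07 -0.2 -0.1 0 60" --pt "0.1 -0.29 -0.1 0 60" --pt "0.13 -0.37 -0.1 0 60" --pt "0.145 -0.412 -0.1 0 60" --pt "0.148 -0.422 -0.1 0 60"

```text
t: 36.78
tcp_pos: [0.4325, 0.2534, 0.1068]
tool_rot: [0.982, 0.189, -0.0, -0.0]
force: [1.5, -1.1, -1.3]
finger_gap: 0.786
```

Emit:
move_arm --pt "0 0 0 0 60" --pt "0 0 0 0 60" --pt "0 0 0 0 60" --pt "0 0 0 0 60" --pt "0 0 0 0 60" --pt "0 0 0 0 60" --pt "0 0 0 0 60" --pt "0 0 0 0 60"

```text
t: 37.45
tcp_pos: [0.4332, 0.2503, 0.1079]
tool_rot: [0.982, 0.186, 0.0, 0.0]
force: [0.1, 0.1, 0.1]
finger_gap: 0.783
```

```bash
python3 go.py 433.2,251,17 433.2,251,12;python3 look.py side s22 170 100 200 150
python3 - <<'E'
from h import *
t=manip.sense()['tcp_pos']
for z in (t[2]-.0079,t[2]+.0421):
    c=[proj("side",(t[0]+.034*np.cos(a),t[1]+.034*np.sin(a),z)) for a in np.linspace(0,6.28,30)]
    c=np.array(c);c=(c-[170,100])*4;print(z,np.round(c.min(0)),np.round(c.max(0)))
E
```

```text
t 37.45 tcp [433.2 250.3 107.9] F [0.1 0.1 0.1] gap 0.783 tilt [0.0002 0.    ] xax [0.93  0.366]
433.2,251,17 [ 0.0005 -0.0017  0.2272] mm [ -0.    0.7 -90.9]
433.2,251,12 [ 0.0005 -0.0017  0.2397] mm [ -0.    0.7 -95.9]
0.0999903719905975 [299. 306.] [423. 358.]
0.1499903719905975 [293. 223.] [419. 272.]
```

View pics/s22.png

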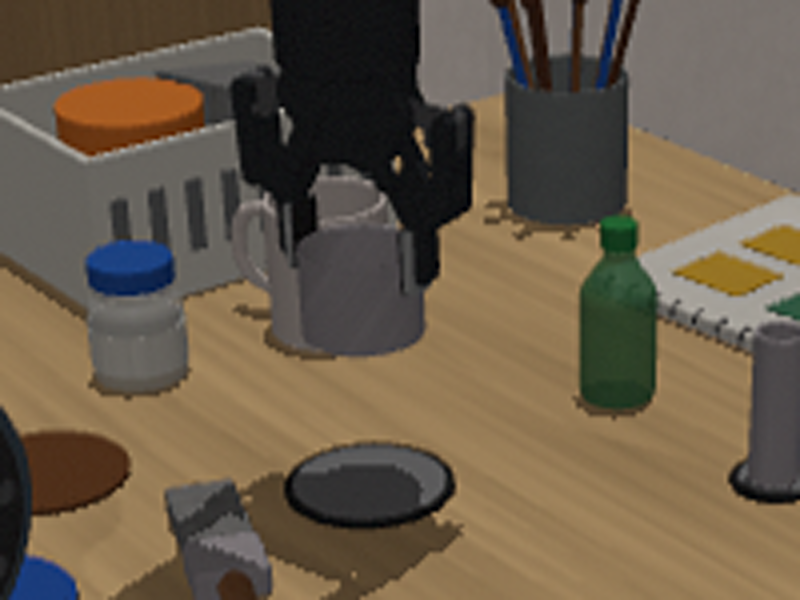

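Emit:
move_arm --pt "0 -0.001 0.015 0 60" --pt "0 -0.001 0.05 0 60" --pt "0 -0.001 0.1 0 60" --pt "0 -0.001 0.15 0 60" --pt "0 -0.001 0.195 0 60" --pt "0 -0.001 0.22 0 60" --pt "0 -0.001 0.228 0 60" --pt "0 -0.001 0.228 0 60"

```text
t: 38.17
tcp_pos: [0.4325, 0.2509, 0.0158]
tool_rot: [0.982, 0.187, -0.001, 0.0]
force: [0.5, 0.7, -1.8]
finger_gap: 0.789
```

Emit:
move_arm --pt "0 0 0.003 0 60" --pt "0 0 0.006 0 60" --pt "0 0 0.008 0 60" --pt "0 0 0.009 0 60" --pt "0 0 0.01 0 60" --pt "0 0 0.011 0 60" --pt "0 0 0.011 0 60" --pt "0 0 0.011 0 60"

```text
t: 38.83
tcp_pos: [0.4331, 0.2511, 0.0125]
tool_rot: [0.982, 0.187, 0.0, -0.0]
force: [-0.0, 0.6, 0.7]
finger_gap: 0.786
```

Emit:
move_arm --pt "0 0 0.001 0 60" --pt "0 0 0.002 0 60" --pt "0 0 0.003 0 60" --pt "0 0 0.003 0 60" --pt "0 0 0.003 0 60" --pt "0 0 0.003 0 60" --pt "0 0 0.003 0 60" --pt "0 0 0.003 0 60"

```text
t: 39.5
tcp_pos: [0.4332, 0.2511, 0.0124]
tool_rot: [0.982, 0.187, 0.001, -0.0]
force: [-1.8, -1.7, 11.9]
finger_gap: 0.785
```

Contact. Release and rise.

Emit:
move_arm --pt "0 0 -0.002 0 78" --pt "0 0 -0.002 0 80" --pt "0 0 -0.002 0 83" --pt "0 0 -0.002 0 86" --pt "0 0 -0.002 0 90" --pt "0 0 -0.002 0 95" --pt "0 0 -0.002 0 100" --pt "0 0 -0.002 0 100"

```text
t: 40.17
tcp_pos: [0.4329, 0.251, 0.0117]
tool_rot: [0.982, 0.187, -0.0, 0.0]
force: [0.6, 0.2, 0.3]
finger_gap: 1.002
```

Emit:
move_arm --pt "0 0 -0.01 0 100" --pt "0 0 -0.04 0 100" --pt "0 0 -0.1 0 100" --pt "0 0 -0.17 0 100" --pt "0 0 -0.25 0 100" --pt "0 0 -0.34 0 100" --pt "0 0 -0.43 0 100" --pt "0 0 -0.5 0 100"

```text
t: 40.83
tcp_pos: [0.4332, 0.2512, 0.2149]
tool_rot: [0.982, 0.187, 0.001, -0.0]
force: [0.9, 0.3, 0.3]
finger_gap: 0.996
```

```bash
python3 go.py 560,0,230; python3 look.py side s23 0 0 640 480; python3 look.py top t23 0 0 640 480
```

```text
t 40.83 tcp [433.2 251.2 214.9] F [0.9 0.3 0.3] gap 0.996 tilt [0.0027 0.0009] xax [0.93  0.367]
560,0,230 [ 0.0644  0.7005 -0.0375] mm [ 126.8 -251.2   15.1]
```

View pics/s23.png

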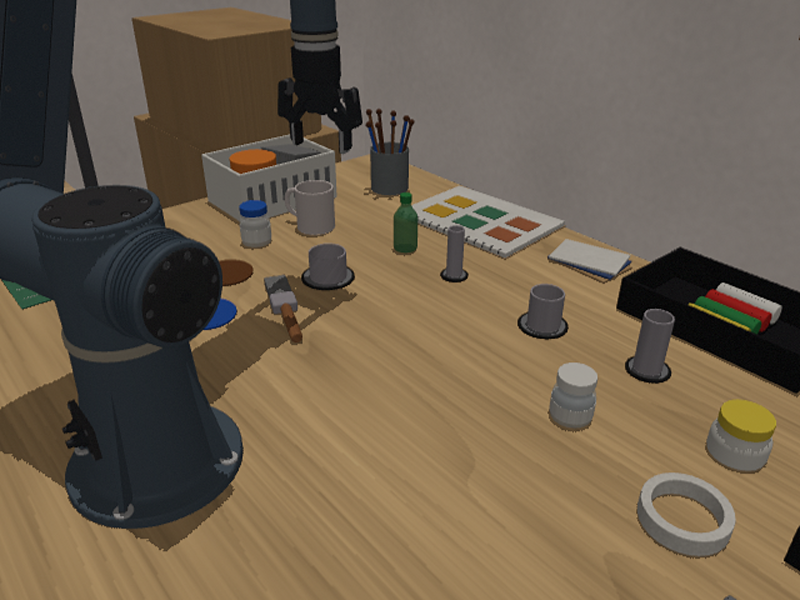

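View pics/t23.png

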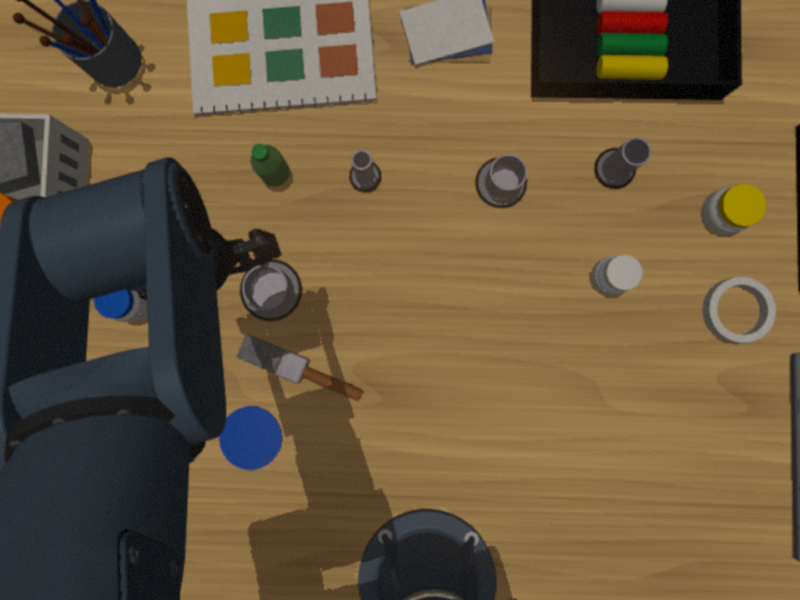

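Both views show each pot upright on its own mat, with the bottle and jar standing. I'll check the numbers.

```bash
python3 - <<'E'
from h import *
T=dict(nar=((.6163,.1078),.096),slim=((.636,-.284),.094),mid=((.6105,-.106),.064),wide=((.433,.251),.054),bottle=((.6197,.2508),.1145),jar=((.4652,-.274),.07))
for k,(c,z) in T.items():
  for n in("top","side"):
    w=cloud(n,np.load(("t" if n=="top" else "s")+"23.npy"))
    m=(np.hypot(w[...,0]-c[0],w[...,1]-c[1])<.045)&(abs(w[...,2]-z)<.006);q=w[m]
    if len(q)>9: print(k,n,len(q),"ctr",np.round((q[:,:2].min(0)+q[:,:2].max(0))*500,1),"size",np.round(np.ptp(q[:,:2],axis=0)*1000,1),"want",np.array(c)*1000,"z",np.round(np.median(q[:,2])*1000,1))
E
python3 go.py
```

```text
nar top 94 ctr [616.3 108.6] size [28.9 27.2] want [616.3 107.8] z 95.2
nar side 90 ctr [616.7 108.4] size [33.4 30.1] want [616.3 107.8] z 94.5
slim top 170 ctr [ 635.9 -282.5] size [41.9 41.6] want [ 636. -284.] z 92.7
slim side 228 ctr [ 634.1 -282.3] size [44.7 41.4] want [ 636. -284.] z 92.9
mid top 187 ctr [ 610.2 -106.7] size [54.  54.5] want [ 610.5 -106. ] z 62.6
mid side 218 ctr [ 610.6 -107. ] size [57.5 55.6] want [ 610.5 -106. ] z 63.1
wide top 202 ctr [432.6 250.4] size [65.5 68.5] want [433. 251.] z 53.0
wide side 225 ctr [432.4 250.4] size [67.6 71.5] want [433. 251.] z 52.9
bottle top 140 ctr [619.5 250.8] size [22.9 21.4] want [619.7 250.8] z 114.4
bottle side 56 ctr [617.8 250.3] size [28.  23.1] want [619.7 250.8] z 115.1
jar top 644 ctr [ 465.5 -273.7] size [51.  51.5] want [ 465.2 -274. ] z 69.6
jar side 577 ctr [ 465.1 -274.6] size [52.6 51.6] want [ 465.2 -274. ] z 71.3
t 40.93 tcp [436.1 252.2 217. ] F [ 0.3 -0.3 -0.4] gap 1.0 tilt [0.0112 0.0035] xax [0.93  0.367]
```

All four pots are within 2 mm of their mat centres (margins are 11–15 mm), the bystanders haven't moved, and the gripper is open and clear. I'll hold still for a moment and then sign off.

Emit:
move_arm --pt "0 0 0 0 100" --pt "0 0 0 0 100" --pt "0 0 0 0 100" --pt "0 0 0 0 100" --pt "0 0 0 0 100" --pt "0 0 0 0 100" --pt "0 0 0 0 100" --pt "0 0 0 0 100"

```text
t: 41.6
tcp_pos: [0.4328, 0.251, 0.2115]
tool_rot: [0.982, 0.187, -0.0, 0.0]
force: [0.7, -0.1, 0.8]
finger_gap: 0.998
```

```bash
python3 go.py; python3 -c "
from station import manip
print(manip.sign_off())"
```

```text
t 41.6 tcp [432.8 251.  211.5] F [ 0.7 -0.1  0.8] gap 0.998 tilt [-0.0007 -0.0002] xax [0.93  0.367]
the job is handed in; nothing more can be done
None
```

All four pots now stand upright on their own mats. I pulled out the 30 mm pot first and set it on the 52 mm mat, then the 42 mm pot on the 66 mm mat. Only after both were in place did I move the 55 mm pot to the 82 mm mat and the 68 mm pot to the 98 mm mat. The job was handed in at 41.6 s with the gripper open and clear above the last pot.

**Last checks:** In both camera views each pot's centre is within about 2.6 mm of its mat's centre, well inside the 11 to 15 mm margins. The bottle and jar read within about 2 mm of where they started, which is within the calibration error.

**One disagreement:** The side camera showed the fingertips about 20 to 25 mm higher than the reported TCP and tool data implied. I set grasp heights from the pictures and judged contact with the mats from the force reading.

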